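# Set up the foil press for a run of gift boxes

## Robot

A 7-joint arm with a two-finger parallel gripper is mounted at the origin on the work surface. World frame = base frame: x ahead of the robot, y to its left, z up, the work surface at z = 0. Lengths are in m, angles in degrees, forces in N, time in s.
With the tool pointing down it reaches from about 0.4 to 0.875 m from the base axis. Payload 6.5 kg.
Tool frame: the origin (TCP) lies on the centre line of the jaws, within the pads' length; the fingertips stand 17 mm ahead of it and the grasp point (between the pads) lies 2 mm behind it; z points along the fingers, y is the line along which they close (so a half turn about z gives the same grasp; the last joint's range is limited). The gripper opens to 88 mm and grips with 3 to 60 N. Pads are 18 mm wide; open, the fingers measure 123 mm over their backs; the gripper's body (75 mm by 187 mm) begins 45 mm behind the grasp point.
Start: joints at [72.296, 30.733, -0.252, 88.115, 0.149, 61.152, -4.079], TCP at [0.156, -0.631, 0.256] pointing down, gripper open.
Joint ranges: [-154.64, 154.64], [-21.42, 123.67], [-72.66, 72.17], [13.99, 137.28], [-74.86, 254.86], [10.95, 109.41], [-158.01, 158.01]. Speed limits (degrees/s): [136.94, 136.94, 180, 180, 180, 180, 180].

## Interface

Orientations are given as [roll, pitch, yaw] about the fixed x, y, z axes, in that order (R = Rz(yaw) Ry(pitch) Rx(roll)).
In Python, from workcell import bot, camera, job gives the robot as it stands.
- The arm moves only by the shell command python3 -m creep 'ROWS' [OPENING] [FORCE]. ROWS is JSON, a list of rows, each an object with "travel": the shift along the tool's x, y, z scaled (see below), a list of three; "dr": the turn, a rotation vector about the tool's x, y, z scaled (see below), a list of three. A call has 1 to 12 rows; each row shifts and turns the commanded pose from where the row before left it, along the tool's axes as they then stand; what a row does not reach is not made up. The controller multiplies each number of a shift by 100 mm and each number of a turn by 0.08 rad. A row lasts 1/10 s, in which the tool goes at most 50 mm and 8.59 degrees, less where a joint would pass 70% of its speed; a pose out of reach is approached as far as the arm can. A call with a number of a shift or a turn outside -1 to 1 is refused whole. A call with a gripper value outside its range is refused whole. OPENING is the opening, from 0 (shut) to 1 (fully open), set as the call begins (- or left out, the last holds). The fingers move at their own pace and stop on an object; FORCE is the grip in N (left out, the last holds). Time passes only in rows, so rows that do not move let the fingers close. It gives the time, the measured TCP pose, the force, the opening and the grip force at its end, in the units of the state.
- bot.observe(): the state, without advancing time (a new reading comes with each control period).
- camera(name): name is "scene" or "side" or "wrist"; returns a dict with "frame" (384x512x3 uint8, red, green, blue), "range_z" (384x512 float32, m along the optical axis (not along the pixel's ray), 0 where there is no reading), "camera_matrix" (3x3 intrinsics, pixels), "R" (3x3) and "t" (3): a world point X has camera coordinates R X + t; the wrist camera has in their place "mount" (4x4, takes a point from camera to tool coordinates, whose origin is the TCP and whose axes are the flange's). Camera axes: x right, y down, z forward; pixel columns grow to the right and rows downward; lengths in m; the calibration is good to about 2 mm. A picture is of the moment at which its call begins: read the wrist's pose just before it.
- job.close_job(): hands the job in; it is judged then, once.
The state is a dict: "time_s": time; "q": joint angles; "joint_velocities": joint speeds; "tau": joint torques, N m; "tool_pos": TCP position; "eef_rot": TCP orientation; "wrist_force": force on the tool from outside, world axes, zero at the start; "torque": the same for the moment, N m; "opening": opening from 0.0 (shut) to 1.0 (fully open); "grip_force": force on a finger pad.
Only numpy, scipy, OpenCV 4.12 (cv2) and the standard library are available. Lean on these libraries where they do the work, as an engineer would, in place of code of your own. Each camera call takes 0.05 s, during which the arm holds its last target. There are 200 camera calls.

## Task

First turn the press controller's dial to 120 so that the plate can heat while you load; then press every gift box's lid fully home, so that the die will meet a level top, and set all the boxes lid up, flat in the loading board. Once they are all there, take the thermometer gun from its holster, point it squarely at the black measuring spot on the heating plate with the lens about 100 mm from it, hold it steady there for two seconds and put it back in its holster, all without shifting the foil reel, the steel square or the bottle of cleaner.

Things in the scene. Friction and masses are not known exactly. Their poses are not given: they have to be found in the camera images.
- dial (a joint): temperature dial on the controller: angle in rad, growing CLOCKWISE from above; 0 at the 0 mark, 0.35 per tick of 20, so 120 is at 2.10; stops at 0 and 4.2. Black knob, 72 mm skirt, with a bar grip 58 mm long, 15 mm thick; a white line on one half of the bar is the pointer, which stands at (2.10 - value) counter-clockwise from the controller's +x. Stiff (0.06 N m); stays where left
- dial_grip (a point): point on the dial's vertical axis, 100 mm above the bench, at mid height of its bar grip (the bar is 26 mm high, its top is 10 mm above this point)
- controller: black temperature controller, 140 x 140 x 70 mm, fixed, with an aluminium scale disc on top: 13 ticks, long ones with the figures 0, 60, 120, 180, 240. Origin: centre of its underside. +x points away from the operator: the 120 mark lies straight out along +x from the dial's axis; figures read from the -x side
- board: loading board, fixed: shallow plywood tray 360 (x) x 170 (y) mm, 20 mm high, walls 6 mm, inner floor 6 mm above the bench, inside 348 x 158 mm. Origin: centre of its underside. Takes three boxes side by side along its x, each with its long side along the board's y (e.g. at x = -0.105, 0, 0.105)
- box1: plain wooden gift box with lift-off lid: 100 mm (x) x 56 mm (y), lower part 46 mm high, lid 12 mm thick with the same outline (58 mm in all when the lid is home), about 0.27 kg. Origin: centre of its underside, z up. May be absent
- box2: plain wooden gift box with lift-off lid: 100 mm (x) x 56 mm (y), lower part 46 mm high, lid 12 mm thick with the same outline (58 mm in all when the lid is home), about 0.27 kg. Origin: centre of its underside, z up. May be absent
- box3: plain wooden gift box with lift-off lid: 100 mm (x) x 56 mm (y), lower part 46 mm high, lid 12 mm thick with the same outline (58 mm in all when the lid is home), about 0.27 kg. Origin: centre of its underside, z up. May be absent
- lid1 (a joint): lid of box 1: height (m) it stands proud of fully home; 0 = down flush on the box, 0.011 = highest. Starts 4 to 10 mm proud, wedged tight: slides straight down when its top is pressed with 8 to 12 N, stops hard at 0, stays where left, does not come off
- lid2 (a joint): lid of box 2: height (m) it stands proud of fully home; 0 = down flush on the box, 0.011 = highest. Starts 4 to 10 mm proud, wedged tight: slides straight down when its top is pressed with 8 to 12 N, stops hard at 0, stays where left, does not come off
- lid3 (a joint): lid of box 3: height (m) it stands proud of fully home; 0 = down flush on the box, 0.011 = highest. Starts 4 to 10 mm proud, wedged tight: slides straight down when its top is pressed with 8 to 12 N, stops hard at 0, stays where left, does not come off
- lid1_top (a point): centre of the flat top face of the lid of box 1
- lid2_top (a point): centre of the flat top face of the lid of box 2
- lid3_top (a point): centre of the flat top face of the lid of box 3
- gun: pistol-shaped infrared thermometer, 0.22 kg: yellow barrel, black nose, 150 mm long (x -0.060 to 0.090), 38 wide (y), 44 high (z 0.095 to 0.139), on an upright black handle 34 (x) x 30 (y) mm, 95 mm long. Looks along its +x. Origin: centre of the handle's bottom end. Balance point x = 0.011, z = 0.10; grip the barrel across its width there, at z = 0.12
- gun_lens (a point): centre of the lens at the nose of the thermometer, at (0.092, 0, 0.117) in its frame
- gun_spot (a point): imaginary point on the thermometer's line of sight, 100 mm ahead of the lens
- holster: holster, fixed: upright grey socket, inside 46 (x) x 42 (y) mm, walls 6 mm, rim 80 mm above the bench, inner floor 6 mm up, on a steel foot 100 x 85 mm. Origin: centre of its underside. The thermometer stands in it by its handle, its origin on the inner floor, looking along the holster's +x; lift it over 75 mm to clear the rim
- press: big green hot foil press, fixed; its bed juts out 60 mm in front of the heating plate, bed top 115 mm above the bench. Origin: on the bench, plumb below the middle of the heating plate's front face; its front looks along its own -x
- measuring_spot (a point): centre of the matt black measuring spot, 40 mm across, on the upright front face of the press's aluminium heating plate (face 150 mm wide, 42 mm high), 170 mm above the bench; the face looks along the press's -x
- foil_reel: reel of gold foil standing on its flange, 84 mm across, 78 mm high; bystander. Origin: centre of its underside
- square: flat steel square, legs 150 and 114 mm, 28 mm wide, 5 mm thick, lying on the bench; bystander. Origin: underside, middle of the long leg
- cleaner: white bottle of cleaner, 56 mm across, 140 mm high; bystander. Origin: centre of its underside
There are look-alikes about, which are no part of the job. What is shaped like the gun but orange or purple is not meant.

How it is judged:
By the outcome, as a careful person would: the job done as asked, in the order asked, and still so for the second after the job is handed in, with the robot touching nothing.
Of box1, box2, box3 only 2 to 3 are there at a start; the rules pass over those that are not, and their reading is None.
At some moment in a run one of box1, box2, box3 may be knocked a few centimetres aside while the robot is not near it.
It also fails if it takes over 210 s, if anything falls off the work surface, if the arm or the gripper's body presses on something with over 40 N, if the wrist force passes 120 N, or if a joint passes its speed limit or range.

## Working session

There is one attempt and no reset: what is moved stays moved. The work goes in short steps, Python scripts to look and compute and a shell command to move; the robot and the scene stay as the last step left them, time stands still between calls to the robot, and variables do not carry over. Pictures are saved under pics/ and viewed, at most 14 in all, crops included, and the job is handed in when it is done.

```bash
ls; mkdir -p pics
cat > h.py <<'E'
import numpy as np,cv2,pickle
from scipy.spatial.transform import Rotation as Ro
from workcell import bot,camera,job
def grab(n):
    s=bot.observe(); c=camera(n)
    if 'mount' in c:
        T=np.eye(4);T[:3,:3]=Ro.from_euler('xyz',s['eef_rot'],degrees=True).as_matrix();T[:3,3]=s['tool_pos']
        M=T@np.array(c['mount']); c['R']=M[:3,:3].T; c['t']=-M[:3,:3].T@M[:3,3]
    return c
def save(c,f):
    cv2.imwrite('pics/'+f+'.png',c['frame'][:,:,::-1]); pickle.dump(c,open('pics/'+f+'.pkl','wb'))
def load(f): return pickle.load(open('pics/'+f+'.pkl','rb'))
def crop(f,u0,v0,u1,v1,k):
    c=load(f);cv2.imwrite('pics/%s_c%d_%d.png'%(f,u0,v0),cv2.resize(c['frame'][v0:v1,u0:u1,::-1],None,fx=k,fy=k,interpolation=cv2.INTER_CUBIC))
def px(c,u,v,d=None):
    K=np.array(c['camera_matrix']);d=c['range_z'][int(round(v)),int(round(u))] if d is None else d
    return np.array(c['R']).T@(d*np.linalg.solve(K,[u,v,1])-np.array(c['t']).ravel())
def pxz(c,u,v,z):
    R=np.array(c['R']);o=-R.T@np.array(c['t']).ravel();d=R.T@np.linalg.solve(np.array(c['camera_matrix']),[u,v,1])
    return o+d*(z-o[2])/d[2]
def cloud(c):
    K=np.array(c['camera_matrix']);d=c['range_z'];v,u=np.indices(d.shape)
    p=np.stack([(u-K[0,2])/K[0,0]*d,(v-K[1,2])/K[1,1]*d,d],-1)-np.array(c['t']).ravel()
    return p@np.array(c['R'])
E
python3 - <<'E'
from h import *
np.set_printoptions(precision=3,suppress=True)
for n in ['scene','side','wrist']:
    c=grab(n);save(c,n+'0');print(n,c['camera_matrix'],c['R'],c['t'])
a=[cv2.imread('pics/%s0.png'%n) for n in ['scene','side']]
cv2.imwrite('pics/wr.png',a[0])
print(bot.observe())
E
```

```text
pics
scene [[454.561   0.    260.785]
 [  0.    454.561 192.193]
 [  0.      0.      1.   ]] [[ 0.772  0.635  0.02 ]
 [ 0.472 -0.551 -0.688]
 [-0.426  0.541 -0.726]] [-0.435 -0.095  1.742]
side [[458.157   0.    257.99 ]
 [  0.    458.157 185.929]
 [  0.      0.      1.   ]] [[-0.783  0.622 -0.013]
 [ 0.392  0.478 -0.786]
 [-0.483 -0.621 -0.618]] [ 0.329 -0.153  1.717]
wrist [[299.763   0.    249.81 ]
 [  0.    299.763 188.923]
 [  0.      0.      1.   ]] [[ 0.24  -0.971 -0.002]
 [-0.926 -0.229  0.3  ]
 [-0.291 -0.07  -0.954]] [-0.648 -0.042  0.39 ]
{'time_s': 0.15, 'q': array([72.297, 30.767, -0.254, 88.156,  0.151, 61.152, -4.078]), 'joint_velocities': array([ 0.088, -0.201,  0.069, -0.151, -0.061,  0.016,  0.023]), 'tau': array([  0.002, -57.133,   0.992, -25.183,  -0.056,   0.015,   0.   ]), 'tool_pos': array([ 0.156, -0.631,  0.255]), 'eef_rot': array([-179.926,    0.007,   13.916]), 'wrist_force': array([0.088, 1.295, 0.271]), 'torque': array([ 0.015, -0.019,  0.013]), 'grip_force': 0.0, 'opening': 1.002929359989858}
```

Run:
```python
from h import *
for n in ['scene0','side0']:
    c=load(n);cv2.imwrite('pics/%s_big.png'%n,cv2.resize(c['frame'][:,:,::-1],(800,600),interpolation=cv2.INTER_CUBIC))
```

```text
(no output)
```

View pics/scene0_big.png

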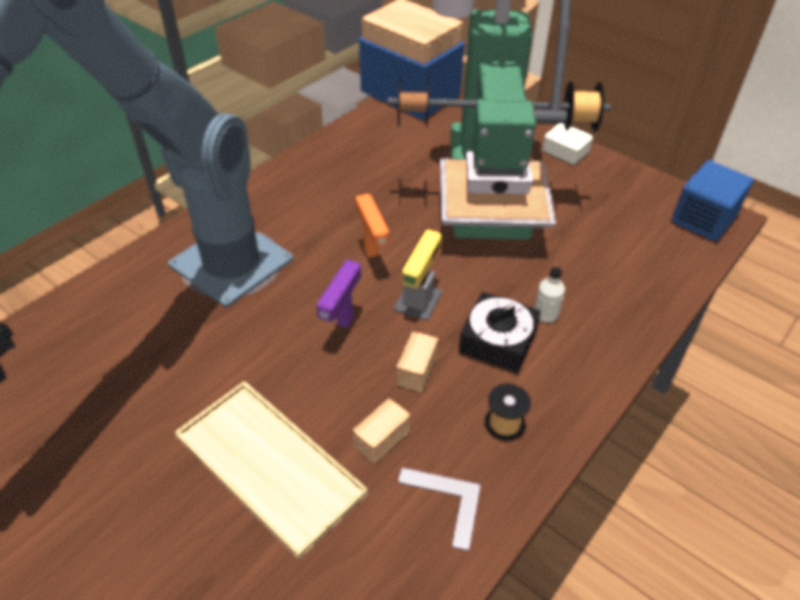

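View pics/side0_big.png

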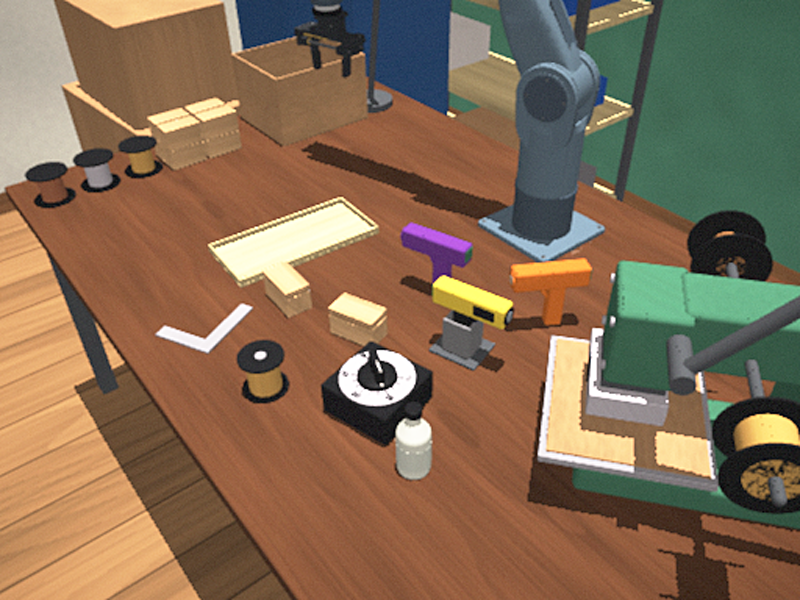

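The scene view shows:
- Two boxes at about (417,360) and (382,430), plus the empty board at (270,465).
- The yellow gun in the holster at (422,258). The orange gun (372,225) and purple gun (340,293) are look-alikes.
- The controller at (500,330), cleaner (550,297), reel (508,410), square (450,500) and press (500,190).

The side view shows stacked crates at (195,130), probably background.

Run:
```python
from h import *
np.set_printoptions(precision=3,suppress=True)
k=512/800
S=load('scene0');D=load('side0')
for n,c,L in [('scene',S,dict(boxA=(420,348),boxB=(382,418),boardL=(178,433),boardT=(245,384),boardR=(364,490),boardB=(298,550),gun=(423,255),orange=(372,212),purple=(342,285),dial=(500,318),cl=(550,285),reel=(508,398),sq1=(480,487),sq2=(402,475),sq3=(462,545),spot=(500,188))),
 ('side',D,dict(boxA=(358,308),boxB=(290,275),gun=(470,298),crates=(195,130),dial=(380,372),b1=(210,245),b2=(345,200),b3=(378,232),b4=(243,283),reelfar=(95,155)))]:
    for m,(u,v) in L.items(): print(n,m,px(c,u*k,v*k))
# ortho topview
res=0.0025;x0,x1,y0,y1=-0.2,1.3,-1.0,0.9
W=int((y1-y0)/res);H=int((x1-x0)/res)
img=np.zeros((H,W,3),np.uint8);hm=np.full((H,W),-1.)
for c in (S,D):
    P=cloud(c);ok=(c['range_z']>0)&(P[...,2]<0.35)&(P[...,2]>-0.02)
    p=P[ok];f=c['frame'][ok];o=np.argsort(p[:,2]);p=p[o];f=f[o]
    r=((x1-p[:,0])/res).astype(int);q=((y1-p[:,1])/res).astype(int)
    m=(r>=0)&(r<H)&(q>=0)&(q<W)
    for a,b,z,col in zip(r[m],q[m],p[m,2],f[m]):
        if z>hm[a,b]: hm[a,b]=z;img[a,b]=col
cv2.imwrite('pics/top.png',img[:,:,::-1])
print(img.shape)
```

```text
scene boxA [0.558 0.045 0.064]
scene boxB [ 0.611 -0.137  0.065]
scene boardL [ 0.309 -0.396  0.016]
scene boardT [ 0.324 -0.235  0.023]
scene boardR [ 0.669 -0.255  0.02 ]
scene boardB [ 0.656 -0.411  0.014]
scene gun [0.435 0.205 0.142]
scene orange [0.249 0.246 0.138]
scene purple [0.359 0.025 0.136]
scene dial [0.649 0.202 0.091]
scene cl [0.684 0.341 0.107]
scene reel [0.773 0.051 0.076]
scene sq1 [ 0.825 -0.104  0.003]
scene sq2 [ 0.697 -0.179  0.004]
scene sq3 [ 0.867 -0.218  0.005]
scene spot [0.446 0.484 0.169]
side boxA [0.563 0.043 0.069]
side boxB [ 0.604 -0.141  0.061]
side gun [0.443 0.225 0.146]
side crates [ 0.478 -0.835  0.093]
side dial [0.656 0.238 0.105]
side b1 [ 0.66  -0.409  0.019]
side b2 [ 0.304 -0.379  0.016]
side b3 [ 0.313 -0.23  -0.   ]
side b4 [ 0.661 -0.255  0.001]
side reelfar [ 0.735 -0.895  0.079]
(600, 760, 3)
```

View pics/top.png

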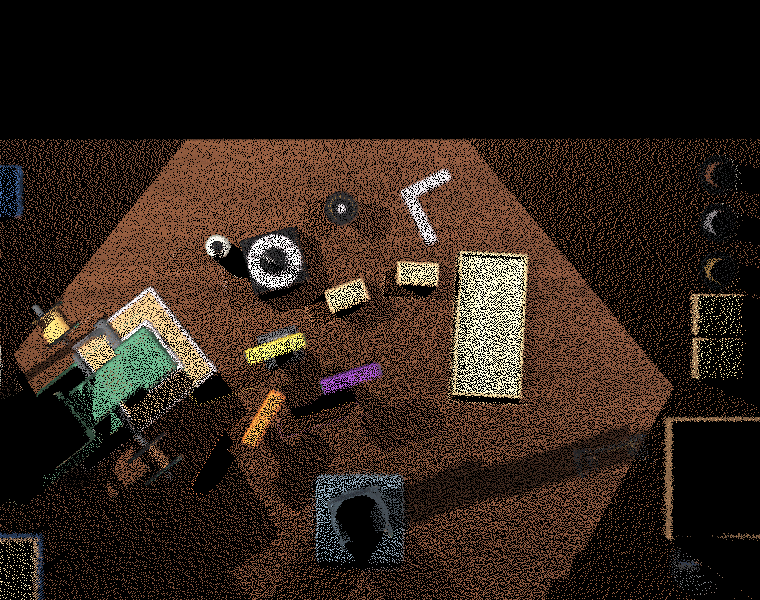

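The top view shows two boxes, at (347,296) and (418,273). The board is at (490,325), the yellow gun in its holster at (276,347) and the controller at (274,262). The third box is absent; the crates at (715,335) are background. Next I'll fit poses to the point clouds.

```bash
cat >> h.py <<'E'
def rect(P,ok,name):
    p=P[ok][:,:2];p=p[(abs(p-np.median(p,0))<.3).all(1)]
    (c,s,a)=cv2.minAreaRect((p*1000).astype(np.float32))
    print(name,'c',np.round(c,1),'size',np.round(s,1),'ang',round(a,1),'n',len(p),'z',np.round(np.percentile(P[ok][:,2],[5,50,95]),4))
def near(P,x,y,r,z0,z1): return (np.hypot(P[...,0]-x,P[...,1]-y)<r)&(P[...,2]>z0)&(P[...,2]<z1)
E
python3 - <<'E'
from h import *
np.set_printoptions(precision=3,suppress=True)
for n in ['scene0','side0']:
    c=load(n);P=cloud(c);f=c['frame'].astype(int);print(n)
    rect(P,near(P,.56,.042,.075,.052,.085),'A')
    rect(P,near(P,.61,-.14,.075,.052,.085),'B')
    rect(P,near(P,.485,-.325,.23,.012,.04),'board')
    rect(P,near(P,.645,.215,.12,.06,.074),'ctrl')
    rect(P,near(P,.645,.215,.036,.096,.12),'bar')
    rect(P,near(P,.435,.21,.12,.11,.2)&(f[...,0]>130)&(f[...,2]<90),'gunyellow')
    rect(P,near(P,.435,.21,.12,.11,.2),'gun')
    rect(P,near(P,.435,.21,.09,.04,.085),'holster')
    rect(P,near(P,.435,.21,.09,.004,.02),'foot')
    w=(f.min(-1)>215);rect(P,near(P,.645,.215,.036,.085,.12)&w,'white')
    # plate: vertical face near press
    m=near(P,.44,.47,.14,.13,.2);q=P[m];print('plate',len(q),q.mean(0) if len(q) else 0)
E
```

```text
scene0
A c [559.6  31.3] size [ 56.8 102.2] ang 21.1 n 455 z [0.058 0.064 0.068]
B c [ 614.5 -146. ] size [101.5  58.6] ang 87.1 n 582 z [0.057 0.062 0.066]
board c [ 488.7 -280.2] size [262.4 364.6] ang 87.0 n 941 z [0.013 0.018 0.027]
ctrl c [641.6 230.4] size [142.2 183.5] ang 14.5 n 951 z [0.064 0.07  0.073]
bar c [646.8 209.9] size [56.5 20.9] ang 70.9 n 94 z [0.097 0.107 0.112]
gunyellow c [386.4 190.6] size [129.8 144.8] ang 19.0 n 111 z [0.112 0.131 0.141]
gun c [386.3 190.8] size [129.8 155.9] ang 19.0 n 490 z [0.115 0.141 0.147]
holster c [433.  194.1] size [54.3 63.9] ang 18.3 n 186 z [0.043 0.063 0.081]
foot c [444.6 209.9] size [167.2 146.3] ang 68.6 n 230 z [0.004 0.007 0.018]
white c [650.4 237. ] size [0. 0.] ang 0.0 n 1 z [0.11 0.11 0.11]
plate 622 [0.427 0.491 0.178]
side0
A c [561.1  33.6] size [ 62.3 100.6] ang 20.7 n 482 z [0.056 0.064 0.068]
B c [ 615.9 -143. ] size [107.1  58.6] ang 88.8 n 384 z [0.055 0.062 0.065]
board c [ 488.9 -287.7] size [266.  366.6] ang 88.8 n 558 z [0.013 0.017 0.023]
ctrl c [647.1 213.5] size [143.8 141.8] ang 15.8 n 1531 z [0.064 0.07  0.073]
bar c [648.  213.1] size [58.2 15.1] ang 69.5 n 112 z [0.099 0.109 0.112]
gunyellow c [406.2 228.6] size [118.6 167.9] ang 70.4 n 401 z [0.111 0.128 0.141]
gun c [386.3 197.9] size [132.8 155.3] ang 18.6 n 951 z [0.113 0.139 0.146]
holster c [433.4 195.9] size [60.8 60.9] ang 17.1 n 368 z [0.043 0.068 0.082]
foot c [441.5 214.2] size [127.4 149. ] ang 41.0 n 327 z [0.004 0.007 0.017]
white c [647.9 213.2] size [57.8  6.4] ang 76.2 n 14 z [0.102 0.109 0.114]
plate 1354 [0.456 0.55  0.181]
```

```bash
python3 -m creep '[{"travel":[0.28,-0.29,0],"dr":[0,0,0]},{"travel":[0.28,-0.29,0],"dr":[0,0,0]},{"travel":[0.28,-0.29,0],"dr":[0,0,0]},{"travel":[0.28,-0.29,0],"dr":[0,0,0]},{"travel":[0.28,-0.29,0],"dr":[0,0,0]},{"travel":[0.28,-0.29,0],"dr":[0,0,0]},{"travel":[0.28,-0.29,0],"dr":[0,0,0]},{"travel":[0.28,-0.29,0],"dr":[0,0,0]},{"travel":[0.28,-0.29,0],"dr":[0,0,0]},{"travel":[0.28,-0.29,0],"dr":[0,0,0]},{"travel":[0.28,-0.29,0],"dr":[0,0,0]},{"travel":[0.28,-0.29,0],"dr":[0,0,0]}]' && python3 -c "
from h import *
c=grab('wrist');save(c,'w1');s=bot.observe();print(s['q'],s['tool_pos'],s['eef_rot'])"
```

```text
time_s: 1.35
tool_pos: [0.3992, -0.2108, 0.2557]
eef_rot: [180.0, -0.0, 13.9]
wrist_force: [0.0, -0.8, 0.8]
opening: 1.004
grip_force: 0.0
[ 34.17949699  12.0465552  -14.49959493 116.23713321   3.5450893
  52.07288911 -57.83621297] [ 0.40275125 -0.20456032  0.25595782] [-1.79874382e+02 -1.70059328e-01  1.43546655e+01]
```

```bash
python3 -m creep '[{"travel":[0.28,-0.29,0],"dr":[0,0,0]},{"travel":[0.28,-0.29,0],"dr":[0,0,0]},{"travel":[0.28,-0.29,0],"dr":[0,0,0]},{"travel":[0.28,-0.29,0],"dr":[0,0,0]},{"travel":[0.28,-0.29,0],"dr":[0,0,0]},{"travel":[0.28,-0.29,0],"dr":[0,0,0]},{"travel":[0.28,-0.29,0],"dr":[0,0,0]},{"travel":[0.28,-0.29,0],"dr":[0,0,0]},{"travel":[0.28,-0.29,0],"dr":[0,0,0]},{"travel":[0.28,-0.29,0],"dr":[0,0,0]},{"travel":[0.28,-0.29,0],"dr":[0,0,0]},{"travel":[0.0,0,0],"dr":[0,0,0]}]' && python3 -c "
from h import *
c=grab('wrist');save(c,'w2');s=bot.observe();print(s['q'],s['tool_pos'],s['eef_rot'])
P=cloud(c)
rect(P,near(P,.647,.213,.12,.06,.076),'ctrl')
rect(P,near(P,.647,.213,.036,.101,.12),'bar')
rect(P,near(P,.56,.032,.075,.05,.085),'A')
rect(P,near(P,.615,-.145,.075,.05,.085),'B')
cv2.imwrite('pics/w2b.png',cv2.resize(c['frame'][:,:,::-1],(800,600),interpolation=cv2.INTER_CUBIC))
"
```

```text
time_s: 2.6
tool_pos: [0.6215, 0.1777, 0.2552]
eef_rot: [-179.8, -0.1, 14.3]
wrist_force: [0.2, 1.2, 0.2]
opening: 0.999
grip_force: 0.0
[  -4.8671805    32.00023832  -21.57527418   87.97035574   12.57932974
   62.46292716 -105.15188512] [0.62086564 0.17422829 0.2549609 ] [-1.79902333e+02  3.50271710e-02  1.41476620e+01]
ctrl c [638.9 231.1] size [140.1 177.4] ang 15.6 n 14039 z [0.0677 0.0704 0.0721]
bar c [643.8 213.2] size [58.  15.4] ang 67.9 n 1046 z [0.1053 0.1087 0.1102]
A c [557.3  33.4] size [ 56.9 100. ] ang 20.5 n 2024 z [0.0561 0.0637 0.0649]
B c [ 613.8 -118.8] size [52.6 55.8] ang 88.5 n 1899 z [0.0536 0.0615 0.0628]
```

View pics/w2b.png

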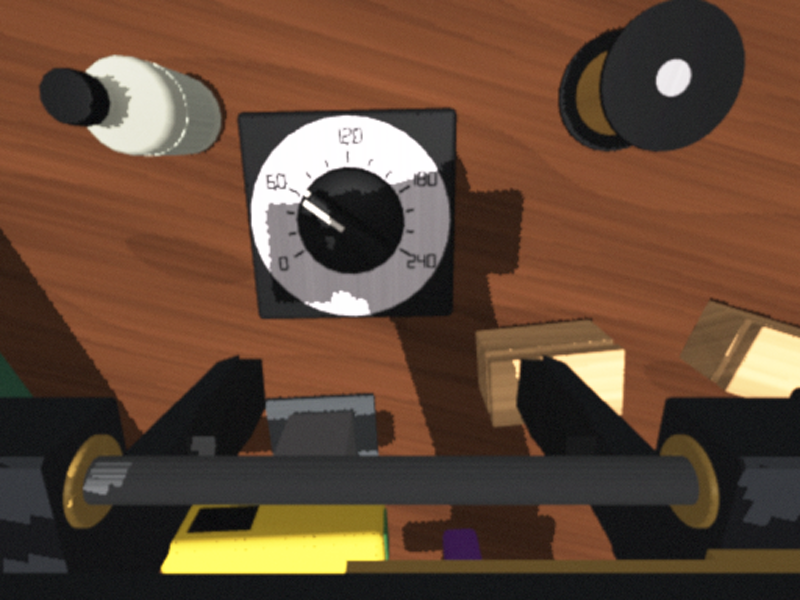

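The dial pointer is at about (320,212), near the 60 mark, and the 120 mark is straight up at (348,135), so the dial needs a clockwise turn of about 53°. The bottle (130,105) and the reel (672,75) are clear.

```bash
cat >> h.py <<'E'
def go(x,y,z,yaw=None):
    s=bot.observe();R=Ro.from_euler('xyz',s['eef_rot'],degrees=True).as_matrix()
    if yaw is not None:
        Rt=Ro.from_euler('xyz',[180,0,yaw],degrees=True).as_matrix()
        print('dr first',np.round(Ro.from_matrix(R.T@Rt).as_rotvec()/.08,2));R=Rt
    print('travel',np.round(R.T@(np.array([x,y,z])-s['tool_pos'])/.1,3),'pos',s['tool_pos'].round(4),'rot',s['eef_rot'].round(1),'q7',s['q'][6].round(0),'F',s['wrist_force'].round(1),'grip',s['grip_force'],s['opening'],s['time_s'])
E
python3 -m creep '[{"travel":[0,0,0],"dr":[0,0,-0.99]},{"travel":[0,0,0],"dr":[0,0,-0.99]},{"travel":[0,0,0],"dr":[0,0,-0.99]},{"travel":[0,0,0],"dr":[0,0,-0.99]},{"travel":[0,0,0],"dr":[0,0,-0.99]},{"travel":[0,0,0],"dr":[0,0,-0.99]},{"travel":[0,0,0],"dr":[0,0,-0.99]},{"travel":[0,0,0],"dr":[0,0,-0.99]},{"travel":[0,0,0],"dr":[0,0,-0.99]},{"travel":[0,0,0],"dr":[0,0,-0.99]},{"travel":[0,0,0],"dr":[0,0,-0.99]},{"travel":[0,0,0],"dr":[0,0,-0.99]}]' 0.5 20 >/dev/null
python3 -m creep '[{"travel":[0.11,0.023,0],"dr":[0,0,0]},{"travel":[0.11,0.023,0],"dr":[0,0,0]},{"travel":[0.11,0.023,0],"dr":[0,0,0]},{"travel":[0.11,0.023,0],"dr":[0,0,0]},{"travel":[0,0,0.3],"dr":[0,0,0]},{"travel":[0,0,0.3],"dr":[0,0,0]},{"travel":[0,0,0.2],"dr":[0,0,0]},{"travel":[0,0,0],"dr":[0,0,0]},{"travel":[0,0,0],"dr":[0,0,0]}]'
python3 - <<'E'
from h import *
go(.646,.2125,.104,68.5)
c=grab('wrist');save(c,'w3')
P=cloud(c)
rect(P,near(P,.647,.213,.036,.101,.12),'bar')
rect(P,near(P,.647,.213,.12,.06,.076),'ctrl')
# scale disc outline in scene/side/wrist2: fit dark housing corners via w2 depth
c=load('w2');P=cloud(c);f=c['frame'].astype(int)
m=near(P,.647,.213,.105,.066,.076)
(cc,s,a)=cv2.minAreaRect((P[m][:,:2]*1000).astype(np.float32));print(cc,s,a)
E
```

```text
time_s: 4.75
tool_pos: [0.6461, 0.2097, 0.1761]
eef_rot: [-180.0, -0.0, 68.4]
wrist_force: [-0.3, 0.0, 0.5]
opening: 0.503
grip_force: 0.0
dr first [-0.   -0.   -0.03]
travel [ 0.026 -0.011  0.721] pos [0.6461 0.2097 0.1761] rot [-180.    -0.    68.4] q7 -60.0 F [-0.3  0.   0.5] grip 0.0 0.5029456650697198 4.75
bar c [643.9 213.8] size [56.7 14.6] ang 67.9 n 1633 z [0.1066 0.1087 0.11  ]
ctrl c [638.8 231.4] size [139.4 176.3] ang 15.3 n 20401 z [0.0677 0.0704 0.0719]
(644.05126953125, 213.22564697265625) (139.06112670898438, 139.05043029785156) 15.361712455749512
```

```bash
python3 -m creep '[{"travel":[0.025,-0.02,0.18],"dr":[0,0,0.1]},{"travel":[0,0,0.18],"dr":[0,0,0]},{"travel":[0,0,0.18],"dr":[0,0,0]},{"travel":[0,0,0.18],"dr":[0,0,0]},{"travel":[0,0,0],"dr":[0,0,0]},{"travel":[0,0,0],"dr":[0,0,0]}]' 
python3 -m creep '[{"travel":[0,0,0],"dr":[0,0,0]},{"travel":[0,0,0],"dr":[0,0,0]},{"travel":[0,0,0],"dr":[0,0,0]},{"travel":[0,0,0],"dr":[0,0,0]},{"travel":[0,0,0],"dr":[0,0,0]},{"travel":[0,0,0],"dr":[0,0,0]}]' 0 25
```

```text
time_s: 5.4
tool_pos: [0.6444, 0.2118, 0.1023]
eef_rot: [-179.9, 0.0, 67.9]
wrist_force: [0.6, -0.0, -0.1]
opening: 0.498
grip_force: 0.0
time_s: 6.0
tool_pos: [0.645, 0.2118, 0.1036]
eef_rot: [180.0, -0.0, 67.9]
wrist_force: [1.6, -0.4, -2.1]
opening: 0.169
grip_force: 25.0
```

Gripped at 15 mm with little side force. Next, turn clockwise by 52.5°.

```bash
python3 -m creep '[{"travel":[0,0,0],"dr":[0,0,0.955]},{"travel":[0,0,0],"dr":[0,0,0.955]},{"travel":[0,0,0],"dr":[0,0,0.955]},{"travel":[0,0,0],"dr":[0,0,0.955]},{"travel":[0,0,0],"dr":[0,0,0.955]},{"travel":[0,0,0],"dr":[0,0,0.955]},{"travel":[0,0,0],"dr":[0,0,0.955]},{"travel":[0,0,0],"dr":[0,0,0.955]},{"travel":[0,0,0],"dr":[0,0,0.955]},{"travel":[0,0,0],"dr":[0,0,0.955]},{"travel":[0,0,0],"dr":[0,0,0.955]},{"travel":[0,0,0],"dr":[0,0,0.955]}]'
python3 -m creep '[{"travel":[0,0,0],"dr":[0,0,0]},{"travel":[0,0,0],"dr":[0,0,0]},{"travel":[0,0,0],"dr":[0,0,0]}]'
python3 -m creep '[{"travel":[0,0,0],"dr":[0,0,0]},{"travel":[0,0,0],"dr":[0,0,0]},{"travel":[0,0,0],"dr":[0,0,0]},{"travel":[0,0,-0.3],"dr":[0,0,0]},{"travel":[0,0,-0.3],"dr":[0,0,0]},{"travel":[0,0,-0.3],"dr":[0,0,0]},{"travel":[0,0,-0.3],"dr":[0,0,0]},{"travel":[0,0,-0.3],"dr":[0,0,0]},{"travel":[0,0,0],"dr":[0,0,0]},{"travel":[0,0,0],"dr":[0,0,0]}]' 0.5
python3 - <<'E'
from h import *
c=grab('wrist');save(c,'w4')
P=cloud(c)
rect(P,near(P,.645,.213,.036,.101,.12),'bar')
rect(P,near(P,.645,.213,.105,.066,.076),'ctrl')
rect(P,near(P,.435,.21,.12,.11,.2),'gun')
m=near(P,.558,.033,.075,.05,.085);rect(P,m,'A')
crop('w4',130,60,330,210,3)
E
```

```text
time_s: 7.2
tool_pos: [0.6447, 0.2121, 0.1036]
eef_rot: [-180.0, 0.0, 15.2]
wrist_force: [1.8, 0.7, -2.0]
opening: 0.167
grip_force: 25.0
time_s: 7.5
tool_pos: [0.6447, 0.2121, 0.1036]
eef_rot: [-180.0, 0.0, 15.5]
wrist_force: [0.6, 0.3, -1.7]
opening: 0.168
grip_force: 25.0
time_s: 8.5
tool_pos: [0.645, 0.2119, 0.2542]
eef_rot: [180.0, -0.1, 15.4]
wrist_force: [-0.4, 0.2, -0.7]
opening: 0.498
grip_force: 0.0
bar c [644.6 213.1] size [57.  14.6] ang 15.0 n 921 z [0.1064 0.1087 0.1101]
ctrl c [643.9 213.3] size [138.5 139.3] ang 15.3 n 12753 z [0.0677 0.0704 0.072 ]
gun c [449.1 196.4] size [  6.5 110.3] ang 15.3 n 1356 z [0.1109 0.1196 0.128 ]
A c [574.8  36.8] size [22.8 95.3] ang 21.0 n 537 z [0.0536 0.0609 0.0646]
```

```bash
ls -t pics | head -2
```

```text
w4_c130_60.png
w4.pkl
```

View pics/w4_c130_60.png

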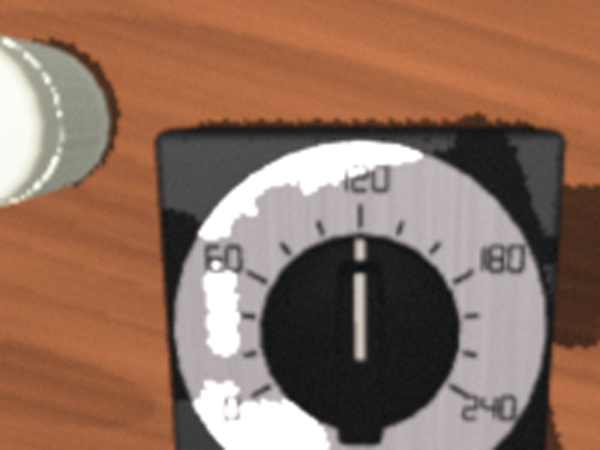

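The dial pointer at (360,300) points at the 120 tick. Fits give the bar at 15.0° and the controller at 15.3°, so the dial is done. Now over to box A.

```bash
python3 -m creep '[{"travel":[-0.18,0.298,0],"dr":[0,0,0]},{"travel":[-0.18,0.298,0],"dr":[0,0,0]},{"travel":[-0.18,0.298,0],"dr":[0,0,0]},{"travel":[-0.18,0.298,0],"dr":[0,0,0]},{"travel":[-0.18,0.298,0],"dr":[0,0,0]},{"travel":[-0.18,0.298,0],"dr":[0,0,0]},{"travel":[-0.18,0.298,0],"dr":[0,0,0]}]' 0 >/dev/null
python3 -m creep '[{"travel":[0,0,0],"dr":[0,0,-0.99]},{"travel":[0,0,0],"dr":[0,0,-0.99]},{"travel":[0,0,0],"dr":[0,0,-0.99]},{"travel":[0,0,0],"dr":[0,0,-0.99]},{"travel":[0,0,0],"dr":[0,0,-0.99]},{"travel":[0,0,0],"dr":[0,0,-0.99]},{"travel":[0,0,0],"dr":[0,0,-0.99]},{"travel":[0,0,0],"dr":[0,0,-0.99]},{"travel":[0,0,0],"dr":[0,0,-0.99]},{"travel":[0,0,0],"dr":[0,0,-0.99]},{"travel":[0,0,0],"dr":[0,0,-0.99]},{"travel":[0,0,0],"dr":[0,0,-0.99]}]' >/dev/null
python3 -m creep '[{"travel":[0,0,0],"dr":[0,0,-0.97]},{"travel":[0,0,0],"dr":[0,0,-0.97]},{"travel":[0,0,0],"dr":[0,0,-0.97]},{"travel":[0,0,0],"dr":[0,0,-0.97]},{"travel":[0,0,0],"dr":[0,0,-0.97]},{"travel":[0,0,0],"dr":[0,0,-0.97]},{"travel":[0,0,0],"dr":[0,0,-0.97]},{"travel":[0,0,0],"dr":[0,0,-0.97]},{"travel":[0,0,0],"dr":[0,0,-0.97]},{"travel":[0,0,0],"dr":[0,0,0]},{"travel":[0,0,0],"dr":[0,0,0]}]'
python3 - <<'E'
from h import *
c=grab('wrist');save(c,'w5');P=cloud(c)
rect(P,near(P,.5575,.0335,.075,.05,.085),'A')
rect(P,near(P,.435,.21,.12,.11,.2),'gun')
go(.5575,.0335,.1,110.6)
E
```

```text
time_s: 11.55
tool_pos: [0.5781, -0.0227, 0.2527]
eef_rot: [-179.9, -0.1, 109.7]
wrist_force: [0.5, 0.6, -0.0]
opening: 0.007
grip_force: 0.0
A c [556.5  32.7] size [ 56.1 100.1] ang 20.6 n 5403 z [0.0626 0.0639 0.0651]
  return _methods._mean(a, axis=axis, dtype=dtype,
  ret = um.true_divide(
Traceback (most recent call last):
  File "h.py", line 28, in rect
    print(name,'c',np.round(c,1),'size',np.round(s,1),'ang',round(a,1),'n',len(p),'z',np.round(np.percentile(P[ok][:,2],[5,50,95]),4))
                                                                                               ~~~~~~~~~~~~~^^^^^^^^^^^^^^^^^^^^^^
IndexError: index -1 is out of bounds for axis 0 with size 0
```

```bash
python3 -m creep '[{"travel":[0.15,-0.004,0],"dr":[0,0,-0.05]},{"travel":[0.15,-0.004,0],"dr":[0,0,-0.05]},{"travel":[0.15,-0.004,0],"dr":[0,0,-0.05]},{"travel":[0.15,-0.004,0],"dr":[0,0,-0.05]},{"travel":[0,0,0.33],"dr":[0,0,0]},{"travel":[0,0,0.33],"dr":[0,0,0]},{"travel":[0,0,0.33],"dr":[0,0,0]},{"travel":[0,0,0.33],"dr":[0,0,0]},{"travel":[0,0,0.33],"dr":[0,0,0]},{"travel":[0,0,0],"dr":[0,0,0]},{"travel":[0,0,0],"dr":[0,0,0]}]'
python3 -m creep '[{"travel":[0,0,0.03],"dr":[0,0,0]},{"travel":[0,0,0.03],"dr":[0,0,0]},{"travel":[0,0,0.02],"dr":[0,0,0]},{"travel":[0,0,0.02],"dr":[0,0,0]},{"travel":[0,0,0],"dr":[0,0,0]},{"travel":[0,0,0],"dr":[0,0,0]}]'
```

```text
time_s: 12.7
tool_pos: [0.5563, 0.0342, 0.0893]
eef_rot: [-180.0, -0.0, 110.8]
wrist_force: [0.9, -0.9, 0.2]
opening: 0.003
grip_force: 0.0
time_s: 13.3
tool_pos: [0.5573, 0.0332, 0.0796]
eef_rot: [179.9, 0.0, 110.8]
wrist_force: [0.0, -0.6, 5.4]
opening: 0.006
grip_force: 3.0
```

```bash
python3 -m creep '[{"travel":[0,0,0.02],"dr":[0,0,0]},{"travel":[0,0,0.02],"dr":[0,0,0]},{"travel":[0,0,0.02],"dr":[0,0,0]},{"travel":[0,0,0],"dr":[0,0,0]}]'
python3 -m creep '[{"travel":[0,0,0.02],"dr":[0,0,0]},{"travel":[0,0,0.0],"dr":[0,0,0]},{"travel":[0,0,0],"dr":[0,0,0]}]'
```

```text
time_s: 13.7
tool_pos: [0.5573, 0.0332, 0.0753]
eef_rot: [179.9, 0.1, 110.8]
wrist_force: [-6.7, -1.5, 24.7]
opening: 0.006
grip_force: 12.7
time_s: 14.0
tool_pos: [0.5574, 0.0333, 0.0751]
eef_rot: [179.9, 0.2, 110.8]
wrist_force: [-13.0, -4.1, 45.0]
opening: 0.005
grip_force: 22.5
```

```bash
python3 -m creep '[{"travel":[0,0,-0.2],"dr":[0,0,0]},{"travel":[0,0,-0.3],"dr":[0,0,0]},{"travel":[0,0,0],"dr":[0,0,0]},{"travel":[0,0,0],"dr":[0,0,0]}]'
python3 -m creep '[{"travel":[0,0,0],"dr":[0,0,0]},{"travel":[0,0,0],"dr":[0,0,0]},{"travel":[0,0,0],"dr":[0,0,0]},{"travel":[0,0,0],"dr":[0,0,0]},{"travel":[0,0,0],"dr":[0,0,0]},{"travel":[0,0,0],"dr":[0,0,0]},{"travel":[0,0,0],"dr":[0,0,0]},{"travel":[0,0,0],"dr":[0,0,0]}]' 1
python3 - <<'E'
from h import *
c=grab('wrist');save(c,'w6');P=cloud(c)
rect(P,near(P,.5565,.0327,.075,.05,.085),'A')
go(.5565,.0327,.036,110.6)
c=grab('scene');save(c,'s6');P=cloud(c);f=c['frame'].astype(int)
rect(P,near(P,.615,-.145,.065,.052,.085),'B')
m=(P[...,0]>.27)&(P[...,0]<.7)&(P[...,1]<-.215)&(P[...,1]>-.45)&(P[...,2]>.011)&(P[...,2]<.035);rect(P,m,'board')
c=grab('side');save(c,'d6');P=cloud(c)
rect(P,near(P,.615,-.145,.065,.052,.085),'B')
m=(P[...,0]>.27)&(P[...,0]<.7)&(P[...,1]<-.215)&(P[...,1]>-.45)&(P[...,2]>.011)&(P[...,2]<.035);rect(P,m,'board')
E
```

```text
time_s: 14.4
tool_pos: [0.5566, 0.0329, 0.1209]
eef_rot: [180.0, 0.0, 110.7]
wrist_force: [-1.1, -0.1, -0.6]
opening: 0.006
grip_force: 0.0
time_s: 15.2
tool_pos: [0.5565, 0.0331, 0.1207]
eef_rot: [180.0, 0.0, 110.8]
wrist_force: [0.7, 0.2, 0.2]
opening: 0.704
grip_force: 0.0
A c [556.6  32.5] size [ 56.2 100.5] ang 20.4 n 10971 z [0.0557 0.0568 0.0578]
dr first [ 0.   -0.    0.04]
travel [-0.005 -0.001  0.847] pos [0.5565 0.0332 0.1207] rot [180.   -0.  110.8] q7 -11.0 F [-0.4 -0.4  0.2] grip 0.0 0.7535708417758795 15.25
B c [ 615. -146.] size [103.2  57.8] ang 88.0 n 584 z [0.0564 0.0616 0.0657]
board c [ 486.6 -325.2] size [172.  363.6] ang 86.8 n 867 z [0.0117 0.0174 0.022 ]
B c [ 614.9 -146.4] size [111.4  59.6] ang 87.1 n 379 z [0.0563 0.0618 0.0652]
board c [ 510.5 -323.7] size [185.  320.2] ang 85.8 n 439 z [0.0115 0.0165 0.0216]
```

```bash
python3 -m creep '[{"travel":[0,0,0],"dr":[0,0,0.04]},{"travel":[0,0,0],"dr":[0,0,0]},{"travel":[0,0,0],"dr":[0,0,0]},{"travel":[0,0,0],"dr":[0,0,0]},{"travel":[0,0,0.28],"dr":[0,0,0]},{"travel":[0,0,0.28],"dr":[0,0,0]},{"travel":[0,0,0.28],"dr":[0,0,0]},{"travel":[0,0,0],"dr":[0,0,0]},{"travel":[0,0,0],"dr":[0,0,0]}]' 1
python3 -m creep '[{"travel":[0,0,0],"dr":[0,0,0]},{"travel":[0,0,0],"dr":[0,0,0]},{"travel":[0,0,0],"dr":[0,0,0]},{"travel":[0,0,0],"dr":[0,0,0]},{"travel":[0,0,0],"dr":[0,0,0]},{"travel":[0,0,0],"dr":[0,0,0]}]' 0 25
python3 -m creep '[{"travel":[0,0,-0.25],"dr":[0,0,0]},{"travel":[0,0,-0.3],"dr":[0,0,0]},{"travel":[0,0,-0.3],"dr":[0,0,0]},{"travel":[0,0,-0.3],"dr":[0,0,0]},{"travel":[0,0,-0.3],"dr":[0,0,0]},{"travel":[0,0,0],"dr":[0,0,0]}]'
python3 -c "
from h import *
go(.590,-.3305,.18,87)"
```

```text
time_s: 16.25
tool_pos: [0.5564, 0.0334, 0.037]
eef_rot: [-180.0, -0.0, 110.6]
wrist_force: [0.8, -0.1, -0.0]
opening: 1.001
grip_force: 0.0
time_s: 16.85
tool_pos: [0.5571, 0.0332, 0.0373]
eef_rot: [179.9, 0.0, 110.6]
wrist_force: [0.9, -0.4, 6.9]
opening: 0.63
grip_force: 25.0
time_s: 17.45
tool_pos: [0.5581, 0.0335, 0.1847]
eef_rot: [179.7, 0.1, 110.6]
wrist_force: [0.2, 0.9, -3.0]
opening: 0.632
grip_force: 25.0
dr first [0.06 0.01 5.14]
travel [-3.619  0.509  0.047] pos [0.5581 0.0335 0.1847] rot [1.797e+02 1.000e-01 1.106e+02] q7 -8.0 F [ 0.2  0.9 -3. ] grip 24.999544001184404 0.6320012893003544 17.45
```

```bash
python3 -m creep '[{"travel":[0,0,0],"dr":[0.01,0,0.857]},{"travel":[0,0,0],"dr":[0.01,0,0.857]},{"travel":[0,0,0],"dr":[0.01,0,0.857]},{"travel":[0,0,0],"dr":[0.01,0,0.857]},{"travel":[0,0,0],"dr":[0.01,0,0.857]},{"travel":[0,0,0],"dr":[0.01,0,0.857]}]' >/dev/null
python3 -m creep '[{"travel":[-0.362,0.051,0],"dr":[0,0,0]},{"travel":[-0.362,0.051,0],"dr":[0,0,0]},{"travel":[-0.362,0.051,0],"dr":[0,0,0]},{"travel":[-0.362,0.051,0],"dr":[0,0,0]},{"travel":[-0.362,0.051,0],"dr":[0,0,0]},{"travel":[-0.362,0.051,0],"dr":[0,0,0]},{"travel":[-0.362,0.051,0],"dr":[0,0,0]},{"travel":[-0.362,0.051,0],"dr":[0,0,0]},{"travel":[-0.362,0.051,0],"dr":[0,0,0]},{"travel":[-0.362,0.051,0],"dr":[0,0,0]},{"travel":[0,0,0],"dr":[0,0,0]},{"travel":[0,0,0],"dr":[0,0,0]}]'
python3 -c "
from h import *
go(.590,-.3305,.048,87)
c=grab('wrist');save(c,'w7');P=cloud(c)
m=(P[...,0]>.27)&(P[...,0]<.7)&(P[...,1]<-.215)&(P[...,1]>-.45)&(P[...,2]>.011)&(P[...,2]<.035);rect(P,m,'board')
cv2.imwrite('pics/w7b.png',c['frame'][:,:,::-1])"
```

```text
time_s: 19.25
tool_pos: [0.5869, -0.3315, 0.1792]
eef_rot: [-179.5, -0.0, 86.9]
wrist_force: [0.6, 0.2, -4.2]
opening: 0.63
grip_force: 25.0
dr first [-0.1  -0.   -0.02]
travel [0.012 0.03  1.312] pos [ 0.5869 -0.3315  0.1792] rot [-179.5   -0.    86.9] q7 7.0 F [ 0.6  0.2 -4.2] grip 24.999610790982842 0.6300966287433086 19.25
board c [ 486.5 -325. ] size [170. 355.] ang 86.8 n 4474 z [0.0132 0.0184 0.0198]
```

View pics/w7b.png

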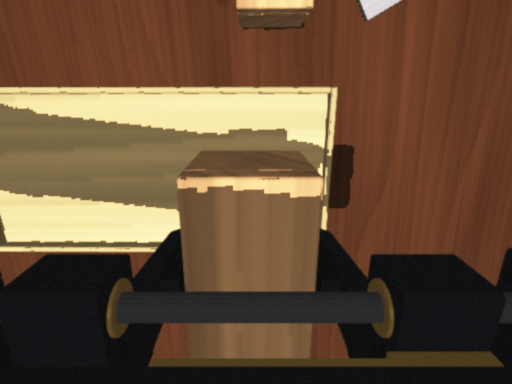

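The held box is at (250,240), upright and over the +x end of the board: outer wall at u≈330, far wall at v≈90. Next I'll lower it.

```bash
python3 -m creep '[{"travel":[0,0.01,0.3],"dr":[-0.1,0,0]},{"travel":[0,0,0.3],"dr":[0,0,0]},{"travel":[0,0,0.3],"dr":[0,0,0]},{"travel":[0,0,0.3],"dr":[0,0,0]},{"travel":[0,0,0.1],"dr":[0,0,0]},{"travel":[0,0,0],"dr":[0,0,0]},{"travel":[0,0,0.02],"dr":[0,0,0]},{"travel":[0,0,0.02],"dr":[0,0,0]},{"travel":[0,0,0],"dr":[0,0,0]}]'
```

```text
time_s: 20.2
tool_pos: [0.5903, -0.3315, 0.0489]
eef_rot: [179.7, 0.1, 87.0]
wrist_force: [0.3, 0.5, -4.5]
opening: 0.634
grip_force: 25.0
```

```bash
python3 -m creep '[{"travel":[0,0,0.02],"dr":[0,0,0]},{"travel":[0,0,0.02],"dr":[0,0,0]},{"travel":[0,0,0],"dr":[0,0,0]},{"travel":[0,0,0],"dr":[0,0,0]}]'
python3 -m creep '[{"travel":[0,0,0.02],"dr":[0,0,0]},{"travel":[0,0,0],"dr":[0,0,0]},{"travel":[0,0,0],"dr":[0,0,0]}]'
```

```text
time_s: 20.6
tool_pos: [0.5897, -0.3312, 0.0438]
eef_rot: [179.8, 0.1, 87.0]
wrist_force: [0.3, 0.3, -3.6]
opening: 0.637
grip_force: 25.0
time_s: 20.9
tool_pos: [0.5899, -0.3313, 0.0434]
eef_rot: [179.8, 0.1, 87.0]
wrist_force: [-3.8, 1.8, 8.3]
opening: 0.63
grip_force: 25.0
```

```bash
python3 -m creep '[{"travel":[0,0,0],"dr":[0,0,0]},{"travel":[0,0,0],"dr":[0,0,0]},{"travel":[0,0,0],"dr":[0,0,0]},{"travel":[0,0,0],"dr":[0,0,0]},{"travel":[0,0,0],"dr":[0,0,0]},{"travel":[0,0,0],"dr":[0,0,0]},{"travel":[0,0,-0.3],"dr":[0,0,0]},{"travel":[0,0,-0.4],"dr":[0,0,0]},{"travel":[0,0,-0.4],"dr":[0,0,0]},{"travel":[0,0,-0.4],"dr":[0,0,0]},{"travel":[0,0,-0.4],"dr":[0,0,0]}]' 1
python3 -m creep '[{"travel":[0.31,0.05,0],"dr":[0,0,0]},{"travel":[0.31,0.05,0],"dr":[0,0,0]},{"travel":[0.31,0.05,0],"dr":[0,0,0]},{"travel":[0.31,0.05,0],"dr":[0,0,0]},{"travel":[0,0,0],"dr":[0,0,0]},{"travel":[0,0,0],"dr":[0,0,0]},{"travel":[0,0,0],"dr":[0,0,0]}]' 0
python3 - <<'E'
from h import *
c=grab('wrist');save(c,'w8');P=cloud(c)
rect(P,near(P,.613,-.146,.07,.05,.085),'B')
go(.6135,-.146,.088,88)
for n in ['scene','side']:
    c=grab(n);save(c,n+'8');P=cloud(c)
    rect(P,near(P,.590,-.331,.07,.05,.085),'A')
    rect(P,near(P,.613,-.146,.1,.05,.085),'B')
E
```

```text
time_s: 22.0
tool_pos: [0.5889, -0.3309, 0.2335]
eef_rot: [179.8, 0.1, 87.0]
wrist_force: [0.9, -0.3, 0.3]
opening: 0.999
grip_force: 0.0
time_s: 22.7
tool_pos: [0.6151, -0.2101, 0.2316]
eef_rot: [179.8, 0.1, 86.9]
wrist_force: [-1.1, -0.4, -0.5]
opening: 0.388
grip_force: 0.0
B c [ 611.6 -144.3] size [99.8 56. ] ang 87.3 n 6252 z [0.0606 0.0618 0.063 ]
dr first [ 0.04  0.02 -0.24]
travel [ 0.641 -0.038  1.436] pos [ 0.6151 -0.2102  0.2316] rot [1.798e+02 1.000e-01 8.690e+01] q7 -3.0 F [-0.6 -0.3 -0.3] grip 0.0 0.34408675566220376 22.75
A c [ 590.3 -332.8] size [102.1  59.7] ang 88.2 n 726 z [0.0563 0.0626 0.0662]
B c [ 614.7 -144.9] size [102.9  58.7] ang 86.8 n 538 z [0.0556 0.0616 0.0661]
A c [ 593.6 -331.6] size [108.3  56.2] ang 87.2 n 322 z [0.0535 0.0627 0.0663]
B c [ 617.  -143.9] size [104.4  57.9] ang 88.4 n 389 z [0.055  0.0619 0.0656]
```

```bash
python3 -m creep '[{"travel":[0.16,-0.017,0],"dr":[0.04,0.02,-0.09]},{"travel":[0.165,-0.018,0],"dr":[0,0,0]},{"travel":[0.165,-0.018,0],"dr":[0,0,0]},{"travel":[0.165,-0.018,0],"dr":[0,0,0]},{"travel":[0,0,0.35],"dr":[0,0,0]},{"travel":[0,0,0.35],"dr":[0,0,0]},{"travel":[0,0,0.35],"dr":[0,0,0]},{"travel":[0,0,0.35],"dr":[0,0,0]},{"travel":[0,0,0],"dr":[0,0,0]},{"travel":[0,0,0],"dr":[0,0,0]}]' 0
python3 -m creep '[{"travel":[0,0,0.04],"dr":[0,0,0]},{"travel":[0,0,0.04],"dr":[0,0,0]},{"travel":[0,0,0.03],"dr":[0,0,0]},{"travel":[0,0,0.02],"dr":[0,0,0]},{"travel":[0,0,0],"dr":[0,0,0]},{"travel":[0,0,0],"dr":[0,0,0]}]'
```

```text
time_s: 23.85
tool_pos: [0.6117, -0.1412, 0.0924]
eef_rot: [-180.0, -0.1, 87.5]
wrist_force: [0.5, 0.3, 0.2]
opening: 0.007
grip_force: 0.0
time_s: 24.45
tool_pos: [0.6119, -0.1425, 0.0793]
eef_rot: [179.9, -0.0, 87.4]
wrist_force: [-0.8, 0.1, 3.9]
opening: 0.005
grip_force: 1.9
```

```bash
python3 -m creep '[{"travel":[0,0,0.02],"dr":[0,0,0]},{"travel":[0,0,0.02],"dr":[0,0,0]},{"travel":[0,0,0.02],"dr":[0,0,0]},{"travel":[0,0,0],"dr":[0,0,0]},{"travel":[0,0,0],"dr":[0,0,0]}]'
```

```text
time_s: 24.95
tool_pos: [0.612, -0.1425, 0.0753]
eef_rot: [180.0, 0.0, 87.4]
wrist_force: [-7.7, -0.1, 22.4]
opening: 0.01
grip_force: 11.1
```

```bash
python3 -m creep '[{"travel":[0,0,0.01],"dr":[0,0,0]},{"travel":[0,0,0],"dr":[0,0,0]},{"travel":[0,0,0],"dr":[0,0,0]}]'
python3 -m creep '[{"travel":[0,0,-0.2],"dr":[0,0,0]},{"travel":[0,0,-0.3],"dr":[0,0,0]},{"travel":[0,0,0],"dr":[0,0,0]}]' > /dev/null
python3 -m creep '[{"travel":[0,0,0],"dr":[0,0,0]},{"travel":[0,0,0],"dr":[0,0,0]},{"travel":[0,0,0],"dr":[0,0,0]},{"travel":[0,0,0],"dr":[0,0,0]},{"travel":[0,0,0],"dr":[0,0,0]},{"travel":[0,0,0],"dr":[0,0,0]},{"travel":[0,0,0],"dr":[0,0,0]},{"travel":[0,0,0],"dr":[0,0,0]},{"travel":[0,0,0],"dr":[0,0,0]},{"travel":[0,0,0],"dr":[0,0,0]},{"travel":[0,0,0],"dr":[0,0,0]},{"travel":[0,0,0],"dr":[0,0,0]}]' 1
python3 - <<'E'
from h import *
c=grab('wrist');save(c,'w9');P=cloud(c)
rect(P,near(P,.613,-.146,.075,.05,.085),'B')
go(.6116,-.1443,.037,87.3)
E
```

```text
time_s: 25.25
tool_pos: [0.612, -0.1425, 0.0753]
eef_rot: [180.0, 0.1, 87.4]
wrist_force: [-9.5, 0.4, 30.7]
opening: 0.004
grip_force: 15.1
time_s: 26.75
tool_pos: [0.6115, -0.1424, 0.1218]
eef_rot: [180.0, -0.0, 87.4]
wrist_force: [0.3, -0.1, 0.2]
opening: 1.001
grip_force: 0.0
B c [ 611.8 -144.4] size [100.3  56.2] ang 87.2 n 10818 z [0.0557 0.0568 0.0579]
dr first [ 0.   -0.01  0.03]
travel [-0.019  0.002  0.848] pos [ 0.6115 -0.1424  0.1218] rot [180.   -0.   87.4] q7 -12.0 F [ 0.4 -0.3 -0.1] grip 0.0 0.9980288534149042 26.8
```

```bash
python3 -m creep '[{"travel":[-0.01,0,0.28],"dr":[0,0,0]},{"travel":[0,0,0.28],"dr":[0,0,0]},{"travel":[0,0,0.28],"dr":[0,0,0]},{"travel":[0,0,0],"dr":[0,0,0]},{"travel":[0,0,0],"dr":[0,0,0]}]' 1
python3 -m creep '[{"travel":[0,0,0],"dr":[0,0,0]},{"travel":[0,0,0],"dr":[0,0,0]},{"travel":[0,0,0],"dr":[0,0,0]},{"travel":[0,0,0],"dr":[0,0,0]},{"travel":[0,0,0],"dr":[0,0,0]},{"travel":[0,0,0],"dr":[0,0,0]}]' 0 25
python3 -m creep '[{"travel":[0,0,-0.25],"dr":[0,0,0]},{"travel":[0,0,-0.3],"dr":[0,0,0]},{"travel":[0,0,-0.3],"dr":[0,0,0]},{"travel":[0,0,-0.3],"dr":[0,0,0]},{"travel":[0,0,-0.3],"dr":[0,0,0]},{"travel":[-0.31,-0.195,0],"dr":[0,0,0]},{"travel":[-0.31,-0.195,0],"dr":[0,0,0]},{"travel":[-0.31,-0.195,0],"dr":[0,0,0]},{"travel":[-0.31,-0.195,0],"dr":[0,0,0]},{"travel":[-0.31,-0.195,0],"dr":[0,0,0]},{"travel":[-0.31,-0.195,0],"dr":[0,0,0]},{"travel":[0,0,0],"dr":[0,0,0]}]'
python3 -m creep '[{"travel":[0,0,0],"dr":[0,0,0]},{"travel":[0,0,0],"dr":[0,0,0]}]'
python3 - <<'E'
from h import *
go(.4855,-.325,.048,87)
c=grab('scene');P=cloud(c);rect(P,near(P,.590,-.331,.07,.05,.085),'A')
E
```

```text
time_s: 27.3
tool_pos: [0.6116, -0.1432, 0.038]
eef_rot: [-180.0, -0.1, 87.4]
wrist_force: [0.8, -0.3, 0.4]
opening: 0.999
grip_force: 0.0
time_s: 27.9
tool_pos: [0.6123, -0.1434, 0.0385]
eef_rot: [179.9, -0.0, 87.4]
wrist_force: [-0.1, 0.4, 4.1]
opening: 0.635
grip_force: 25.0
time_s: 29.1
tool_pos: [0.4811, -0.3299, 0.1814]
eef_rot: [-179.7, 0.1, 86.9]
wrist_force: [-0.2, -0.0, -1.5]
opening: 0.634
grip_force: 25.0
time_s: 29.3
tool_pos: [0.4866, -0.3226, 0.1824]
eef_rot: [-180.0, -0.1, 87.5]
wrist_force: [-0.2, 0.6, -2.0]
opening: 0.632
grip_force: 25.0
dr first [-0.   -0.02  0.11]
travel [-0.025 -0.01   1.344] pos [ 0.4866 -0.3226  0.1824] rot [-1.80e+02 -1.00e-01  8.75e+01] q7 10.0 F [-0.2  0.6 -2. ] grip 24.999156973790377 0.6317523495483723 29.3
A c [ 591.1 -332.6] size [102.1  58.5] ang 87.5 n 731 z [0.0548 0.0624 0.0666]
```

```bash
python3 -m creep '[{"travel":[-0.025,-0.01,0.33],"dr":[0,0,0.1]},{"travel":[0,0,0.33],"dr":[0,0,0]},{"travel":[0,0,0.33],"dr":[0,0,0]},{"travel":[0,0,0.33],"dr":[0,0,0]},{"travel":[0,0,0],"dr":[0,0,0]},{"travel":[0,0,0.02],"dr":[0,0,0]},{"travel":[0,0,0.02],"dr":[0,0,0]},{"travel":[0,0,0],"dr":[0,0,0]},{"travel":[0,0,0],"dr":[0,0,0]}]'
python3 -m creep '[{"travel":[0,0,0.02],"dr":[0,0,0]},{"travel":[0,0,0],"dr":[0,0,0]},{"travel":[0,0,0],"dr":[0,0,0]}]'
```

```text
time_s: 30.25
tool_pos: [0.4857, -0.3268, 0.0478]
eef_rot: [179.9, 0.0, 87.0]
wrist_force: [-0.5, 0.1, -3.1]
opening: 0.637
grip_force: 25.0
time_s: 30.55
tool_pos: [0.4851, -0.3264, 0.0447]
eef_rot: [180.0, -0.0, 87.0]
wrist_force: [-0.3, 0.1, -2.6]
opening: 0.631
grip_force: 25.0
```

```bash
python3 -m creep '[{"travel":[0,0,0.02],"dr":[0,0,0]},{"travel":[0,0,0],"dr":[0,0,0]},{"travel":[0,0,0],"dr":[0,0,0]}]'
python3 -m creep '[{"travel":[0,0,0],"dr":[0,0,0]},{"travel":[0,0,0],"dr":[0,0,0]},{"travel":[0,0,0],"dr":[0,0,0]},{"travel":[0,0,0],"dr":[0,0,0]},{"travel":[0,0,0],"dr":[0,0,0]},{"travel":[0,0,0],"dr":[0,0,0]},{"travel":[0,0,-0.3],"dr":[0,0,0]},{"travel":[0,0,-0.4],"dr":[0,0,0]},{"travel":[0,0,-0.4],"dr":[0,0,0]},{"travel":[0,0,-0.4],"dr":[0,0,0]},{"travel":[0,0,-0.4],"dr":[0,0,0]},{"travel":[0,0,0],"dr":[0,0,0]}]' 1
python3 - <<'E'
from h import *
for n in ['scene','side']:
    c=grab(n);save(c,n+'9');P=cloud(c)
    rect(P,near(P,.590,-.331,.065,.05,.085),'A')
    rect(P,near(P,.486,-.325,.065,.05,.085),'B')
    rect(P,near(P,.435,.21,.13,.128,.2)&(P[...,1]>.1),'gun')
    rect(P,near(P,.435,.21,.06,.075,.09),'rim')
c=load('side9');cv2.imwrite('pics/side9b.png',cv2.resize(c['frame'][100:290,120:420,::-1],None,fx=2.6,fy=2.6,interpolation=cv2.INTER_CUBIC))
E
```

```text
time_s: 30.85
tool_pos: [0.4852, -0.3265, 0.0444]
eef_rot: [-180.0, 0.0, 87.0]
wrist_force: [-5.9, 2.3, 15.4]
opening: 0.634
grip_force: 25.0
time_s: 32.05
tool_pos: [0.4881, -0.3277, 0.2383]
eef_rot: [179.5, 0.2, 87.0]
wrist_force: [0.6, -0.4, -0.2]
opening: 1.0
grip_force: 0.0
A c [ 590.6 -332.4] size [101.9  59.3] ang 87.2 n 735 z [0.055  0.0625 0.0661]
B c [ 485.2 -327.6] size [102.3  61. ] ang 87.3 n 668 z [0.0547 0.0621 0.0663]
gun c [380.6 191.8] size [138.6 156.5] ang 18.2 n 420 z [0.1312 0.1426 0.1474]
rim c [448.4 201. ] size [18.  61.4] ang 17.8 n 47 z [0.0758 0.0789 0.0842]
A c [ 593.5 -330.9] size [106.2  57.1] ang 87.2 n 323 z [0.0524 0.0626 0.0662]
B c [ 487.7 -328.5] size [111.8  59.2] ang 86.1 n 303 z [0.053  0.0625 0.0665]
gun c [381.4 196.2] size [141.8 154.5] ang 17.2 n 706 z [0.1297 0.1422 0.1463]
rim c [442.8 198.1] size [38.8 60.4] ang 19.1 n 139 z [0.0756 0.08   0.0887]
```

View pics/side9b.png

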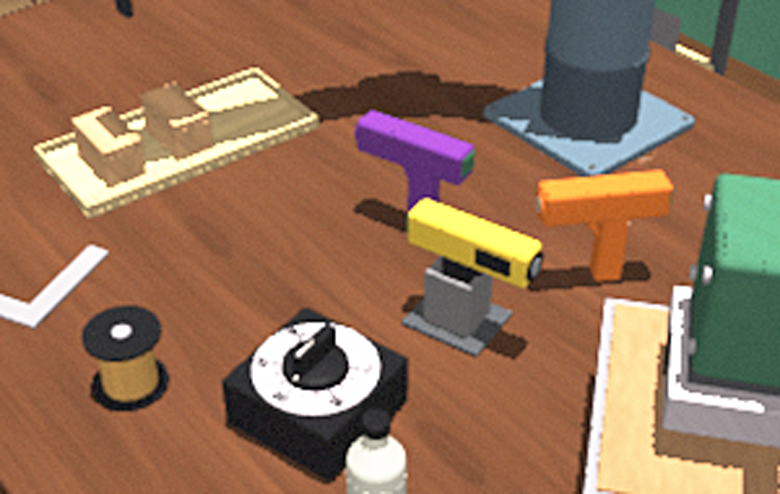

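The crop shows both boxes flat in the board at (108,140) and (175,115). The yellow gun stands in the grey holster at (475,240) with its lens at the (538,268) end. The purple gun (415,145) and orange gun (605,200) are decoys. I'm going to the yellow one.

```bash
python3 -m creep '[{"travel":[0.39,-0.052,0],"dr":[0,0,0]},{"travel":[0.39,-0.052,0],"dr":[0,0,0]},{"travel":[0.39,-0.052,0],"dr":[0,0,0]},{"travel":[0.39,-0.052,0],"dr":[0,0,0]},{"travel":[0.39,-0.052,0],"dr":[0,0,0]},{"travel":[0.39,-0.052,0],"dr":[0,0,0]},{"travel":[0.39,-0.052,0],"dr":[0,0,0]},{"travel":[0.39,-0.052,0],"dr":[0,0,0]},{"travel":[0.39,-0.052,0],"dr":[0,0,0]},{"travel":[0.39,-0.052,0],"dr":[0,0,0]},{"travel":[0.39,-0.052,0],"dr":[0,0,0]},{"travel":[0.39,-0.052,0],"dr":[0,0,0]}]' >/dev/null
python3 -m creep '[{"travel":[0,0,-0.1],"dr":[0,0,-0.88]},{"travel":[0,0,-0.1],"dr":[0,0,-0.88]},{"travel":[0,0,-0.1],"dr":[0,0,-0.88]},{"travel":[0,0,-0.1],"dr":[0,0,-0.88]},{"travel":[0,0,0],"dr":[0,0,-0.88]},{"travel":[0,0,0],"dr":[0,0,0]},{"travel":[0,0,0],"dr":[0,0,0]},{"travel":[0,0,0],"dr":[0,0,0]}]' 1
python3 - <<'E'
from h import *
np.set_printoptions(precision=4,suppress=True)
c=grab('wrist');save(c,'w10');P=cloud(c);f=c['frame'].astype(int)
hsv=cv2.cvtColor(c['frame'],cv2.COLOR_RGB2HSV)
yel=(hsv[...,0]>22)&(hsv[...,0]<36)&(hsv[...,1]>150)
g=near(P,.43,.21,.13,.13,.16)
rect(P,g&(P[...,1]>.11),'gunall');rect(P,g&yel,'gunyel')
rect(P,near(P,.435,.205,.05,.076,.086),'rim')
c=load('scene9');P=cloud(c);f=c['frame'].astype(int)
m=near(P,.44,.48,.11,.15,.19);q=P[m]
u,v=np.nonzero(m)[1],np.nonzero(m)[0];print(len(q),u.min(),u.max(),v.min(),v.max())
crop('scene9',270,80,370,160,6)
go(.43,.21,.125,107)
cv2.imwrite('pics/w10b.png',load('w10')['frame'][:,:,::-1])
E
```

```text
time_s: 34.15
tool_pos: [0.4471, 0.1439, 0.2721]
eef_rot: [-179.9, -0.0, 107.1]
wrist_force: [-0.8, 0.0, -0.3]
opening: 1.0
grip_force: 0.0
gunall c [374.7 194.8] size [141.2 153.7] ang 17.8 n 9555 z [0.1364 0.1434 0.1448]
gunyel c [424.  210.6] size [ 37.5 151. ] ang 17.5 n 4002 z [0.1401 0.1432 0.1447]
rim c [427.9 196. ] size [53.8 57.3] ang 18.1 n 408 z [0.0777 0.0788 0.08  ]
418 298 339 101 123
dr first [-0.01 -0.01  0.02]
travel [0.681 0.028 1.473] pos [0.4472 0.144  0.2723] rot [-180.    -0.   107.1] q7 -21.0 F [ 0.1  0.4 -0.4] grip 0.0 1.0007477339791453 34.2
```

View pics/scene9_c270_80.png

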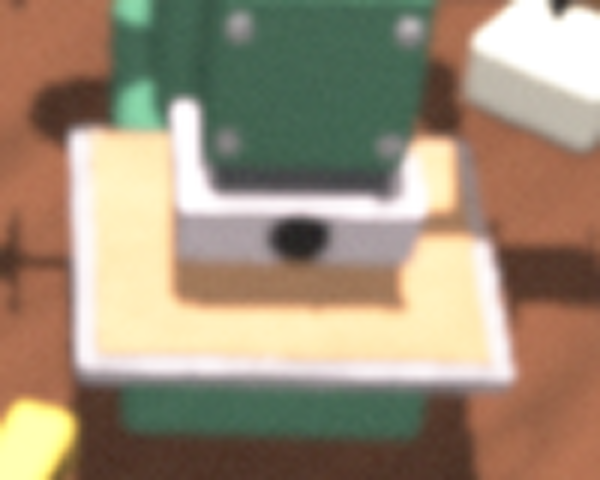

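View pics/w10b.png

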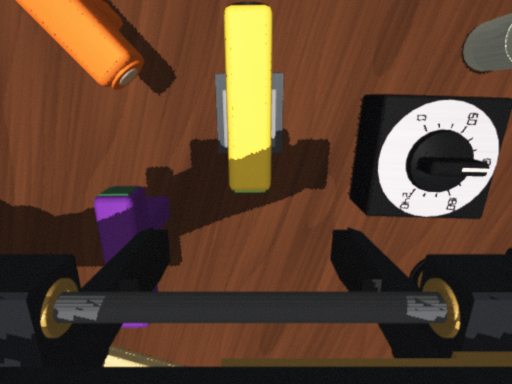

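The spot is at crop (299,239) in the scene image, i.e. pixel (319.8,119.8). In the wrist view the yellow barrel at (250,95) is upright in the holster, with the decoys orange (90,45) and purple (115,230) clear of where the fingers will go.

Run:
```python
from h import *
np.set_printoptions(precision=4,suppress=True)
c=load('scene9');P=cloud(c)
Q=[]
for n in ['scene0','s6','scene8','scene9']:
    c=load(n);P=cloud(c);Q.append(P[117:123,303:337].reshape(-1,3))
q=np.vstack(Q);print(len(q),q.mean(0),q.std(0))
p=q[abs(q[:,2]-.17)<.018]
A=np.c_[p[:,0],np.ones(len(p))];k=np.linalg.svd(p[:,:2]-p[:,:2].mean(0))[2];d=k[0]
print('edge dir',np.degrees(np.arctan2(d[1],d[0])),len(p),p.mean(0))
s3=np.linalg.svd(p-p.mean(0),full_matrices=False);print('normal',s3[2][2],s3[1])
print('spot',px(c,319.8,119.8), 'z.17',pxz(c,319.8,119.8,.17))
# bed front edge
P=cloud(c);rect(P,near(P,.45,.5,.25,.105,.122),'bed')
```

```text
816 [0.4446 0.4808 0.1741] [0.0555 0.0871 0.073 ]
edge dir 38.3839676139972 807 [0.4414 0.4868 0.1691]
normal [-0.6189  0.7755  0.1249] [1.0363 0.2342 0.0893]
spot [0.4425 0.4873 0.1679] z.17 [0.4438 0.4849 0.17  ]
bed c [435.1 486.3] size [279.8 374.1] ang 35.9 n 1925 z [0.1082 0.1139 0.1183]
```

```bash
python3 -m creep '[{"travel":[0.16,0.007,0],"dr":[0,0,-0.08]},{"travel":[0.165,0.0,0],"dr":[0,0,0]},{"travel":[0.165,0.0,0],"dr":[0,0,0]},{"travel":[0.165,0,0],"dr":[0,0,0]},{"travel":[0,0,0],"dr":[0,0,0]},{"travel":[0,0,0],"dr":[0,0,0]},{"travel":[0,0,0],"dr":[0,0,0]},{"travel":[0,0,0],"dr":[0,0,0]}]' 0.7
python3 -c "
from h import *
go(.4252,.2068,.124,107.5)"
```

```text
time_s: 35.0
tool_pos: [0.429, 0.2059, 0.2728]
eef_rot: [180.0, -0.0, 107.4]
wrist_force: [-0.2, 0.8, -0.5]
opening: 0.698
grip_force: 0.0
dr first [ 0.   -0.   -0.02]
travel [ 0.02  -0.033  1.488] pos [0.429  0.2059 0.2728] rot [180.   -0.  107.4] q7 -29.0 F [-0.2  0.8 -0.5] grip 0.0 0.6979367553902849 35.0
```

```bash
python3 -m creep '[{"travel":[0,0,0],"dr":[0,0.95,0]},{"travel":[0,0,0],"dr":[0,0.95,0]},{"travel":[0,0,0],"dr":[0,0.95,0]},{"travel":[0,0,0],"dr":[0,0.95,0]},{"travel":[0,0,0],"dr":[0,0.95,0]},{"travel":[0,0,0],"dr":[0,0.95,0]},{"travel":[0,0,0],"dr":[0,0.95,0]},{"travel":[0,0,0],"dr":[0,0.95,0]},{"travel":[0,0,0],"dr":[0,0.95,0]},{"travel":[0,0,0],"dr":[0,0.95,0]},{"travel":[0,0,0],"dr":[0,0,0]},{"travel":[0,0,0],"dr":[0,0,0]}]'
python3 -c "
from h import *
c=grab('wrist');save(c,'w11');cv2.imwrite('pics/w11b.png',c['frame'][:,:,::-1]);go(.429,.206,.273)"
```

```text
time_s: 36.2
tool_pos: [0.4288, 0.2064, 0.2728]
eef_rot: [-180.0, -43.5, 107.4]
wrist_force: [0.6, -0.2, 1.4]
opening: 0.701
grip_force: 0.0
travel [-0.009  0.001 -0.006] pos [0.4286 0.207  0.2732] rot [179.9 -43.5 107.5] q7 10.0 F [ 0.8  0.2 -0. ] grip 0.0 0.7045468846072954 36.25
```

View pics/w11b.png

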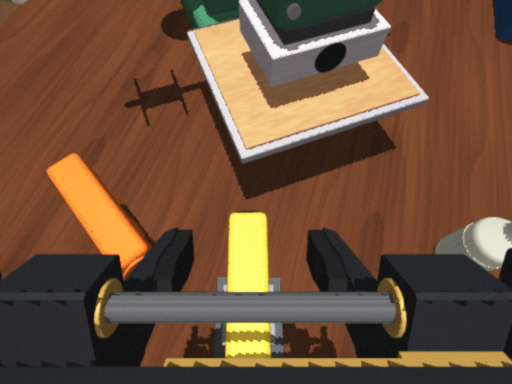

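The tilted wrist view shows the plate face with the black spot at (330,57).

Run:
```python
from h import *
np.set_printoptions(precision=4,suppress=True)
c=load('w11');P=cloud(c);f=c['frame'].astype(int)
print('spot',px(c,330,57),pxz(c,330,57,.17))
m=near(P,.443,.487,.085,.152,.187)
p=P[m]
n0=np.array([-.62,.785]);w=p[:,:2]@n0;med=np.median(w);print(med)
for it in range(6):
    r=p[abs((p[:,:2]-p[:,:2].mean(0) if 0 else p[:,:2])@n0-med)<.006]
    _,s,V=np.linalg.svd(r-r.mean(0),full_matrices=False);n=V[2]*np.sign(V[2][1]);
    V2=np.linalg.svd(r[:,:2]-r[:,:2].mean(0),full_matrices=False)[2];d=V2[0];n0=np.array([-d[1],d[0]]);n0*=np.sign(n0[1]);med=np.median(r[:,:2]@n0)
print('n3',n,'n2',n0,np.degrees(np.arctan2(n0[1],n0[0])),'off',med,len(r),r.mean(0),r.min(0),r.max(0))
blk=m&(f.max(-1)<60);print('blk',blk.sum(),P[blk].mean(0) if blk.any() else 0, np.argwhere(blk).mean(0))
rect(P,near(P,.45,.5,.27,.108,.120),'bed')
```

```text
spot [0.439 0.486 0.17 ] [0.439 0.486 0.17 ]
0.11037702016768497
n3 [-0.6158  0.7879  0.0039] n2 [-0.6158  0.7879] 128.00779804525774 off 0.11354808281219639 2604 [0.4345 0.4836 0.1705] [0.3755 0.4404 0.152 ] [0.4964 0.5343 0.187 ]
blk 585 [0.4391 0.4856 0.1701] [ 57.0308 330.0547]
bed c [446. 483.] size [257.2 466.7] ang 87.8 n 15468 z [0.1107 0.1143 0.1154]
```

```bash
python3 -m creep '[{"travel":[0,0,0],"dr":[0,-0.95,0]},{"travel":[0,0,0],"dr":[0,-0.95,0]},{"travel":[0,0,0],"dr":[0,-0.95,0]},{"travel":[0,0,0],"dr":[0,-0.95,0]},{"travel":[0,0,0],"dr":[0,-0.95,0]},{"travel":[0,0,0],"dr":[0,-0.95,0]},{"travel":[0,0,0],"dr":[0,-0.95,0]},{"travel":[0,0,0],"dr":[0,-0.95,0]},{"travel":[0,0,0],"dr":[0,-0.95,0]},{"travel":[0,0,0],"dr":[0,-0.95,0]},{"travel":[0.02,-0.033,0],"dr":[0,0,-0.02]},{"travel":[0,0,0],"dr":[0,0,0]}]' >/dev/null
python3 -m creep '[{"travel":[0,0,0.3],"dr":[0,0,0]},{"travel":[0,0,0.3],"dr":[0,0,0]},{"travel":[0,0,0.3],"dr":[0,0,0]},{"travel":[0,0,0],"dr":[0,0,0]},{"travel":[0,0,0],"dr":[0,0,0]}]' 
python3 -c "
from h import *
go(.4252,.2068,.124,107.5)"
```

```text
time_s: 37.95
tool_pos: [0.425, 0.2075, 0.1834]
eef_rot: [-180.0, -0.1, 107.5]
wrist_force: [0.9, 0.2, 0.2]
opening: 0.698
grip_force: 0.0
dr first [-0.   -0.02  0.01]
travel [-0.007 -0.     0.594] pos [0.425  0.2075 0.1834] rot [-1.800e+02 -1.000e-01  1.075e+02] q7 -36.0 F [0.9 0.2 0.2] grip 0.0 0.6975214800521946 37.95
```

```bash
python3 -m creep '[{"travel":[0,0,0.2],"dr":[0,0,0]},{"travel":[0,0,0.2],"dr":[0,0,0]},{"travel":[0,0,0.19],"dr":[0,0,0]},{"travel":[0,0,0],"dr":[0,0,0]},{"travel":[0,0,0],"dr":[0,0,0]}]' 
python3 -m creep '[{"travel":[0,0,0],"dr":[0,0,0]},{"travel":[0,0,0],"dr":[0,0,0]},{"travel":[0,0,0],"dr":[0,0,0]},{"travel":[0,0,0],"dr":[0,0,0]},{"travel":[0,0,0],"dr":[0,0,0]},{"travel":[0,0,0],"dr":[0,0,0]},{"travel":[0,0,0],"dr":[0,0,0]}]' 0 30
python3 -m creep '[{"travel":[0,0,-0.2],"dr":[0,0,0]},{"travel":[0,0,-0.2],"dr":[0,0,0]},{"travel":[0,0,-0.2],"dr":[0,0,0]},{"travel":[0,0,-0.2],"dr":[0,0,0]},{"travel":[0,0,-0.2],"dr":[0,0,0]},{"travel":[0,0,-0.1],"dr":[0,0,0]},{"travel":[0,0,0],"dr":[0,0,0]},{"travel":[0,0,0],"dr":[0,0,0]},{"travel":[0,0,0],"dr":[0,0,0]}]' 
python3 -c "
from h import *
go(.551,.3432,.225,128)"
```

```text
time_s: 38.45
tool_pos: [0.4258, 0.2082, 0.1254]
eef_rot: [179.9, -0.1, 107.6]
wrist_force: [0.5, 0.5, -0.3]
opening: 0.696
grip_force: 0.0
time_s: 39.15
tool_pos: [0.4254, 0.2083, 0.1246]
eef_rot: [179.9, -0.0, 107.6]
wrist_force: [0.5, -0.4, 6.7]
opening: 0.431
grip_force: 30.0
time_s: 40.05
tool_pos: [0.4243, 0.2074, 0.2329]
eef_rot: [-179.9, -0.0, 107.6]
wrist_force: [-0.2, 0.0, -2.2]
opening: 0.425
grip_force: 30.0
dr first [-0.02 -0.01 -4.45]
travel [0.29  1.835 0.079] pos [0.4243 0.2074 0.2329] rot [-179.9   -0.   107.6] q7 -32.0 F [-0.2  0.  -2.2] grip 29.977530331816524 0.42541766483002297 40.05
```

```bash
python3 -m creep '[{"travel":[0,0,0],"dr":[0,0,-0.74]},{"travel":[0,0,0],"dr":[0,0,-0.74]},{"travel":[0,0,0],"dr":[0,0,-0.74]},{"travel":[0,0,0],"dr":[0,0,-0.74]},{"travel":[0,0,0],"dr":[0,0,-0.74]},{"travel":[0,0,0],"dr":[0,0,-0.74]}]' > /dev/null
python3 -m creep '[{"travel":[0.037,0.23,0],"dr":[0,0,0]},{"travel":[0.037,0.23,0],"dr":[0,0,0]},{"travel":[0.037,0.23,0],"dr":[0,0,0]},{"travel":[0.037,0.23,0],"dr":[0,0,0]},{"travel":[0.037,0.23,0],"dr":[0,0,0]},{"travel":[0.037,0.23,0],"dr":[0,0,0]},{"travel":[0.037,0.23,0],"dr":[0,0,0]},{"travel":[0.037,0.23,0],"dr":[0,0,0]},{"travel":[0,0,0],"dr":[0,0,0]},{"travel":[0,0,0],"dr":[0,0,0]},{"travel":[0,0,0],"dr":[0,0,0]}]'
python3 -c "
from h import *
go(.5502,.3442,.1716,128)
c=grab('wrist');save(c,'w12');cv2.imwrite('pics/w12b.png',c['frame'][:,:,::-1])
P=cloud(c);hsv=cv2.cvtColor(c['frame'],cv2.COLOR_RGB2HSV)
yel=(hsv[...,0]>22)&(hsv[...,0]<36)&(hsv[...,1]>150)
rect(P,yel&near(P,.55,.344,.15,.22,.29),'gun')"
```

```text
time_s: 41.75
tool_pos: [0.5511, 0.3435, 0.2332]
eef_rot: [-179.9, -0.0, 128.0]
wrist_force: [0.1, 0.2, -1.8]
opening: 0.428
grip_force: 30.0
dr first [-0.02 -0.   -0.01]
travel [ 0.012 -0.003  0.616] pos [0.5511 0.3435 0.2332] rot [-179.9   -0.   128. ] q7 -20.0 F [ 0.1  0.2 -1.8] grip 29.977423350792378 0.42817304052423705 41.75
gun c [538.7 357.9] size [ 45.  118.3] ang 35.9 n 16337 z [0.2491 0.2521 0.2532]
```

View pics/w12b.png

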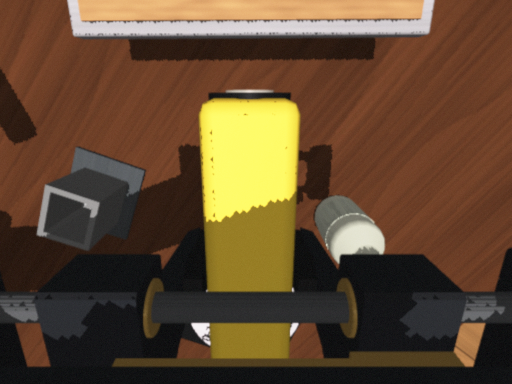

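The held gun at (250,200) points straight along the tool and squarely at the bed edge (v≈35). I'll lower it to spot height.

```bash
python3 -m creep '[{"travel":[0.012,0,0.15],"dr":[0,0,0]},{"travel":[0,0,0.15],"dr":[0,0,0]},{"travel":[0,0,0.15],"dr":[0,0,0]},{"travel":[0,0,0.15],"dr":[0,0,0]},{"travel":[0,0,0.015],"dr":[0,0,0]},{"travel":[0,0,0],"dr":[0,0,0]},{"travel":[0,0,0],"dr":[0,0,0]},{"travel":[0,0,0],"dr":[0,0,0]}]'
python3 - <<'E'
from h import *
np.set_printoptions(precision=4,suppress=True)
go(.5502,.3442,.1716,128)
c=grab('wrist');save(c,'w13')
P=cloud(c);hsv=cv2.cvtColor(c['frame'],cv2.COLOR_RGB2HSV)
yel=(hsv[...,0]>22)&(hsv[...,0]<36)&(hsv[...,1]>150)
m=yel&near(P,.54,.357,.08,.18,.23);p=P[m];z=np.median(p[:,2]);p=p[abs(p[:,2]-z)<.004]
_,s,V=np.linalg.svd(p-p.mean(0),full_matrices=False)
n=V[2]*np.sign(V[2][2]);print('top n',n,'z',z,'axis',np.degrees(np.arctan2(V[0][1],V[0][0])))
u=np.array([-.6157,.788,0]);print('pitch up deg',-np.degrees(n@u),'nose extent',np.percentile((P[m]-np.array([.4395,.4858,.17]))@u,[99.9]))
f=c['frame'].astype(int)
K=c['camera_matrix'];S=np.array(c['R'])@np.array([.4395,.4858,.17])+np.array(c['t']).ravel();print('spot px',(K@S/S[2])[:2])
c=grab('scene');save(c,'s13')
E
```

```text
time_s: 42.6
tool_pos: [0.5514, 0.3457, 0.1733]
eef_rot: [179.9, -0.0, 127.9]
wrist_force: [0.4, 0.0, -1.0]
opening: 0.429
grip_force: 30.0
dr first [ 0.02 -0.01 -0.01]
travel [-0.004 -0.019  0.017] pos [0.5514 0.3457 0.1733] rot [179.9  -0.  127.9] q7 -22.0 F [ 0.4  0.  -1. ] grip 29.97741149039939 0.42914182970887904 42.6
top n [-0.0128  0.0003  0.9999] z 0.192265002671191 axis -53.77426893684552
pitch up deg -0.4623578563815795 nose extent [-0.1016]
spot px [ 245.6915 -235.8263]
```

```bash
python3 -m creep '[{"travel":[0,-0.018,0.01],"dr":[0,0,0]},{"travel":[0,0,0],"dr":[0,0,0]},{"travel":[0,0,0],"dr":[0,0,0]},{"travel":[0,0,0],"dr":[0,0,0]},{"travel":[0,0,0],"dr":[0,0,0]},{"travel":[0,0,0],"dr":[0,0,0]},{"travel":[0,0,0],"dr":[0,0,0]},{"travel":[0,0,0],"dr":[0,0,0]},{"travel":[0,0,0],"dr":[0,0,0]},{"travel":[0,0,0],"dr":[0,0,0]},{"travel":[0,0,0],"dr":[0,0,0]},{"travel":[0,0,0],"dr":[0,0,0]}]'
python3 -c "
from h import *
go(.5502,.3442,.1716,128)
c=load('s13');crop('s13',250,80,380,180,5)"
```

```text
time_s: 43.9
tool_pos: [0.5496, 0.3441, 0.1715]
eef_rot: [180.0, -0.0, 127.9]
wrist_force: [-0.4, -0.2, -1.7]
opening: 0.425
grip_force: 30.0
dr first [ 0.01 -0.   -0.01]
travel [-0.003  0.005 -0.001] pos [0.5496 0.3441 0.1715] rot [180.   -0.  127.9] q7 -22.0 F [-0.4 -0.2 -1.7] grip 29.977420252980664 0.42538859763296644 43.9
```

View pics/s13_c250_80.png

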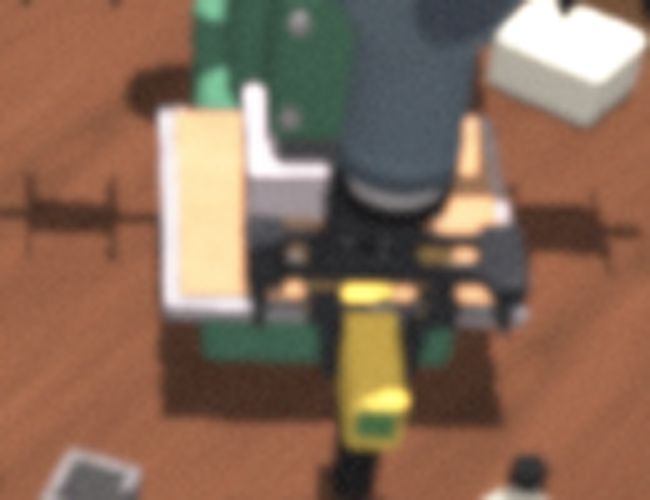

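The gun at (370,380) is aimed at the plate, though the spot is hidden behind the gripper in this view. I'll hold 2.4 s more, then go back.

```bash
python3 -m creep '[{"travel":[0,0,0],"dr":[0,0,0]},{"travel":[0,0,0],"dr":[0,0,0]},{"travel":[0,0,0],"dr":[0,0,0]},{"travel":[0,0,0],"dr":[0,0,0]},{"travel":[0,0,0],"dr":[0,0,0]},{"travel":[0,0,0],"dr":[0,0,0]},{"travel":[0,0,0],"dr":[0,0,0]},{"travel":[0,0,0],"dr":[0,0,0]},{"travel":[0,0,0],"dr":[0,0,0]},{"travel":[0,0,0],"dr":[0,0,0]},{"travel":[0,0,0],"dr":[0,0,0]},{"travel":[0,0,0],"dr":[0,0,0]}]' >/dev/null
python3 -m creep '[{"travel":[0,0,0],"dr":[0,0,0]},{"travel":[0,0,0],"dr":[0,0,0]},{"travel":[0,0,0],"dr":[0,0,0]},{"travel":[0,0,0],"dr":[0,0,0]},{"travel":[0,0,0],"dr":[0,0,0]},{"travel":[0,0,0],"dr":[0,0,0]},{"travel":[0,0,0],"dr":[0,0,0]},{"travel":[0,0,0],"dr":[0,0,0]},{"travel":[0,0,0],"dr":[0,0,0]},{"travel":[0,0,0],"dr":[0,0,0]},{"travel":[0,0,0],"dr":[0,0,0]},{"travel":[0,0,0],"dr":[0,0,0]}]'
python3 -m creep '[{"travel":[0,0,-0.15],"dr":[0,0,0]},{"travel":[0,0,-0.15],"dr":[0,0,0]},{"travel":[0,0,-0.15],"dr":[0,0,0]},{"travel":[0,0,-0.15],"dr":[0,0,0]},{"travel":[-0.037,-0.23,0],"dr":[0,0,0]},{"travel":[-0.037,-0.23,0],"dr":[0,0,0]},{"travel":[-0.037,-0.23,0],"dr":[0,0,0]},{"travel":[-0.037,-0.23,0],"dr":[0,0,0]},{"travel":[-0.037,-0.23,0],"dr":[0,0,0]},{"travel":[-0.037,-0.23,0],"dr":[0,0,0]},{"travel":[-0.037,-0.23,0],"dr":[0,0,0]},{"travel":[-0.037,-0.23,0],"dr":[0,0,0]}]' >/dev/null
python3 -m creep '[{"travel":[0,0,0],"dr":[0,0,0.74]},{"travel":[0,0,0],"dr":[0,0,0.74]},{"travel":[0,0,0],"dr":[0,0,0.74]},{"travel":[0,0,0],"dr":[0,0,0.74]},{"travel":[0,0,0],"dr":[0,0,0.74]},{"travel":[0,0,0],"dr":[0,0,0.74]},{"travel":[0,0,0],"dr":[0,0,0]},{"travel":[0,0,0],"dr":[0,0,0]},{"travel":[0,0,0],"dr":[0,0,0]}]' >/dev/null
python3 -c "
from h import *
go(.4252,.2080,.125,107.6)"
```

```text
time_s: 46.3
tool_pos: [0.5496, 0.3441, 0.1716]
eef_rot: [180.0, -0.0, 127.9]
wrist_force: [-0.5, -0.5, -1.9]
opening: 0.432
grip_force: 30.0
dr first [ 0.01 -0.01  0.02]
travel [-0.005  0.023  1.068] pos [0.4228 0.2078 0.2318] rot [179.9  -0.  107.7] q7 -32.0 F [ 0.4 -0.1 -2.2] grip 29.977437764173374 0.42961348997836296 48.4
```

```bash
python3 -m creep '[{"travel":[-0.005,0.023,0],"dr":[0,0,0.02]},{"travel":[0,0,0],"dr":[0,0,0]},{"travel":[0,0,0.15],"dr":[0,0,0]},{"travel":[0,0,0.15],"dr":[0,0,0]},{"travel":[0,0,0.1],"dr":[0,0,0]},{"travel":[0,0,0.1],"dr":[0,0,0]},{"travel":[0,0,0],"dr":[0,0,0]},{"travel":[0,0,0],"dr":[0,0,0]}]'
```

```text
time_s: 49.2
tool_pos: [0.4249, 0.2081, 0.1812]
eef_rot: [-180.0, -0.0, 107.5]
wrist_force: [-0.3, 1.0, -2.2]
opening: 0.431
grip_force: 30.0
```

Inside the rim with no side force. Lowering on.

```bash
python3 -m creep '[{"travel":[0,0,0.15],"dr":[0,0,0]},{"travel":[0,0,0.15],"dr":[0,0,0]},{"travel":[0,0,0.15],"dr":[0,0,0]},{"travel":[0,0,0.08],"dr":[0,0,0]},{"travel":[0,0,0],"dr":[0,0,0]},{"travel":[0,0,0],"dr":[0,0,0]},{"travel":[0,0,0.02],"dr":[0,0,0]},{"travel":[0,0,0.0],"dr":[0,0,0]},{"travel":[0,0,0],"dr":[0,0,0]}]'
python3 -m creep '[{"travel":[0,0,0.02],"dr":[0,0,0]},{"travel":[0,0,0],"dr":[0,0,0]},{"travel":[0,0,0],"dr":[0,0,0]}]'
```

```text
time_s: 50.1
tool_pos: [0.4253, 0.2079, 0.1267]
eef_rot: [179.9, -0.0, 107.5]
wrist_force: [0.0, -0.6, -2.5]
opening: 0.425
grip_force: 30.0
time_s: 50.4
tool_pos: [0.4254, 0.208, 0.1246]
eef_rot: [179.9, -0.0, 107.5]
wrist_force: [1.0, 0.7, -0.6]
opening: 0.43
grip_force: 30.0
```

```bash
python3 -m creep '[{"travel":[0,0,0.01],"dr":[0,0,0]},{"travel":[0,0,0],"dr":[0,0,0]},{"travel":[0,0,0],"dr":[0,0,0]}]'
python3 -m creep '[{"travel":[0,0,0],"dr":[0,0,0]},{"travel":[0,0,0],"dr":[0,0,0]},{"travel":[0,0,0],"dr":[0,0,0]},{"travel":[0,0,0],"dr":[0,0,0]},{"travel":[0,0,0],"dr":[0,0,0]},{"travel":[0,0,0],"dr":[0,0,0]},{"travel":[0,0,-0.2],"dr":[0,0,0]},{"travel":[0,0,-0.3],"dr":[0,0,0]},{"travel":[0,0,-0.4],"dr":[0,0,0]},{"travel":[0,0,-0.4],"dr":[0,0,0]},{"travel":[-0.3,0,-0.2],"dr":[0,0,0]},{"travel":[-0.3,0,0],"dr":[0,0,0]}]' 0.7
python3 -m creep '[{"travel":[-0.2,0,0],"dr":[0,0,0]},{"travel":[0,0,0],"dr":[0,0,0]},{"travel":[0,0,0],"dr":[0,0,0]},{"travel":[0,0,0],"dr":[0,0,0]}]'
python3 - <<'E'
from h import *
c=grab('wrist');save(c,'w14');P=cloud(c);hsv=cv2.cvtColor(c['frame'],cv2.COLOR_RGB2HSV)
yel=(hsv[...,0]>22)&(hsv[...,0]<36)&(hsv[...,1]>150)
rect(P,near(P,.43,.21,.13,.13,.16)&yel,'gun')
for n in ['scene','side']:
    c=grab(n);save(c,n+'14');P=cloud(c)
    rect(P,near(P,.590,-.331,.065,.05,.085),'A')
    rect(P,near(P,.486,-.325,.065,.05,.085),'B')
    rect(P,near(P,.645,.213,.036,.101,.12),'bar')
c=load('scene14');d=load('scene0')
cv2.imwrite('pics/fin.png',np.vstack([c['frame'][110:360,100:400,::-1],load('side14')['frame'][100:350,60:360,::-1]]))
E
```

```text
time_s: 50.7
tool_pos: [0.4255, 0.2084, 0.1245]
eef_rot: [179.9, -0.0, 107.5]
wrist_force: [-1.6, -0.9, 12.2]
opening: 0.429
grip_force: 30.0
time_s: 51.9
tool_pos: [0.4447, 0.1514, 0.2765]
eef_rot: [179.6, -0.0, 107.6]
wrist_force: [0.7, 0.0, -0.6]
opening: 0.699
grip_force: 0.0
time_s: 52.3
tool_pos: [0.4486, 0.1328, 0.2734]
eef_rot: [180.0, -0.1, 107.6]
wrist_force: [-0.4, -1.4, -0.3]
opening: 0.701
grip_force: 0.0
gun c [425.2 206.3] size [ 37.4 142.4] ang 17.4 n 3696 z [0.1401 0.1433 0.1448]
A c [ 590.3 -332.9] size [101.1  59.3] ang 87.8 n 723 z [0.0558 0.0624 0.0668]
B c [ 468.2 -324. ] size [100.4  61.1] ang 88.2 n 649 z [0.0559 0.0622 0.0666]
bar c [646.3 210.9] size [57.1 19.7] ang 14.4 n 82 z [0.1021 0.1088 0.113 ]
A c [ 594.1 -332.3] size [109.1  58.7] ang 89.6 n 323 z [0.0523 0.0629 0.0664]
B c [ 471.3 -321.9] size [107.8  58.6] ang 86.7 n 303 z [0.0524 0.0626 0.0659]
bar c [646.2 214.1] size [60.8 15.9] ang 12.5 n 114 z [0.1023 0.1084 0.1122]
```

View pics/fin.png

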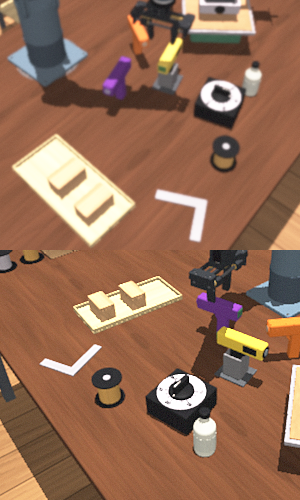

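The final views show both boxes flat in the board: box A at (92,205) and box B at (67,178) in the upper picture. Box B was nudged about 17 mm along the board but is still flat. The yellow gun is back in its holster (165,60), the dial is at 120, and the reel, square and bottle look unmoved. Handing in.

```bash
python3 -c "
from workcell import job
print(job.close_job())"
```

```text
the job is handed in; nothing more can be done
None
```

I've handed the job in, with no verdict returned: the dial is at 120, both boxes (only two were there) have their lids home and sit flat in the board, and the gun was held about 100 mm from the spot for over two seconds, then put back in its holster.

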